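Turn a drying cup mouth-up onto the counting scale

ROBOT

A 7-joint arm with a two-finger parallel gripper is mounted at the origin on the work surface; the furniture and walls round the work are solid. World frame = base frame: x ahead of the robot, y to its left, z up, the work surface at z = 0. Lengths are in m, angles in rad, forces in N, time in s.
With the tool pointing down it reaches from about 0.35 to 0.775 m from the base axis. Payload 3.1 kg.
Tool frame: the origin (TCP) lies at the very end of the fingers, on their centre line; the grasp point (between the pads) lies 19 mm behind it; z points along the fingers, y is the line along which they close (so a half turn about z gives the same grasp; the last joint's range is limited). The gripper opens to 85 mm and grips with 20 to 120 N. Pads are 22 mm wide; open, the fingers measure 114 mm over their backs; the gripper's body (76 mm by 85 mm) begins 54 mm behind the grasp point. The pads swing forward as they close: fully open they stand 13 mm farther back than shut.
Start: joints at [1.265, 0.311, 0.014, 1.512, -0.004, 1.319, -0.027], TCP at [0.143, -0.531, 0.231] pointing down, gripper open.
Joint ranges: [-2.7, 2.7], [-0.3, 1.91], [-1.27, 1.3], [0.12, 2.57], [-1.44, 4.58], [0.2, 2.03], [-3.05, 3.05]. Speed limits (rad/s): [2.79, 2.79, 3.14, 3.14, 3.14, 3.14, 3.14].

INTERFACE

Orientations are given as a rotation vector (axis times angle).
In Python, from cell import readout, eyes, ticket gives the robot as it stands.
- The arm moves only by the tool apply_moves, never from a script. Its argument "deltas" is a list of rows, each a list of 3 entries, a list of its own where there are three numbers: the shift along the tool's x, y, z as a fraction of full scale, then the turn about the tool's z as a fraction of full scale, then the finger opening in mm, from 0 to 85.4. A call has 1 to 8 rows; each row is the pose to reach, as a shift and turn from the pose commanded when the call began, along the tool's axes at that moment; what a row does not reach only later rows make up. Full scale, the value 1, is 0.1 m for a shift and 45 degrees for a turn. A row lasts 1/10 s, in which the tool goes at most 50 mm and 8.59 degrees, less where a joint would pass 70% of its speed; a pose out of reach is approached as far as the arm can. A call with a number of a shift or a turn outside -1 to 1 is refused whole. A call with a gripper value outside its range is refused whole. The fingers move at their own pace and stop on an object; "grip_force" is the grip in N (left out, the last holds). Time passes only in rows, so rows that repeat a pose let the fingers close. It gives the time, the measured TCP pose, the force, the opening and the grip force at its end, in the units of the state.
- readout.observe(): the state, without advancing time (a new reading comes with each control period).
- eyes.capture(name): name is "scene" or "top"; returns a dict with "frame" (400x640x3 uint8, blue, green, red), "K" (3x3 intrinsics, pixels), "k1" (the pictures are not rectified: a ray, as slopes to the right and down, at radius r is drawn at 1 + k1 r^2 times it, then the intrinsics apply), "T" (4x4, takes a point from camera to world coordinates). Camera axes: x right, y down, z forward; pixel columns grow to the right and rows downward; lengths in m; the calibration is good to about 2 mm. A picture is of the moment at which its call begins. There is no depth.
- ticket.hand_in(): hands the job in; it is judged then, once.
The state is a dict: "time_s": time; "joints": joint angles; "joint_velocities": joint speeds; "effort": joint torques, N m; "tcp_pos": TCP position; "tcp_rot": TCP orientation; "wrist_force": force on the tool from outside, world axes, zero at the start; "moment": the same for the moment, N m; "opening": opening from 0.0 (shut) to 1.0 (fully open); "gripper_force": force on a finger pad.
Only numpy, scipy, OpenCV 4.12 (cv2) and the standard library are available. Lean on these libraries where they do the work, as an engineer would, in place of code of your own. Each camera call takes 0.05 s, during which the arm holds its last target. There are 200 camera calls.

TASK

Get the counting scale ready for filling the parts cup. Move the grease tin from the scale's pan onto the violet lid, standing upright and wholly on it; then take the blue cup that stands mouth-down under the shelf of the drying stand, turn it over, and stand it mouth-up in the centring square in the middle of the pan, squared up with the pan's edges. Do not drop the cup or the tin, and leave the glue bottles, white housings and screwdriver where they are.

Things in the scene. Friction and masses are not known exactly. Their poses are not given: they have to be found in the camera images.
- cup_mid (a point): Blue square open parts cup with straight sides and a white band just below its mouth: 50 x 50 mm outside, 60 mm tall, 3 mm walls, about 0.12 kg. The point is its centre, half-way up. Its z axis runs from the closed bottom to the open mouth (pointing down at the start); x and y are normal to its flat sides. It can be laid stably on any flat side, anywhere on the table.
- stand: Fixed aluminium drying stand, origin at underside centre: floor sheet 150 x 150 mm, top 6 mm up; back panel at local x +69 to +75 mm; 150 mm wide shelf at 168 to 176 mm height over local x -20 to +75 mm (clear, with a white front edge). Open to local -x and the sides. The cup stands on the sheet about under the shelf's front edge: reach in leaning, from local -x.
- scale_pan (a point): Centre of the top face of the pan of the fixed counting scale, 50 mm above the table: a flat steel pan 120 x 120 mm with a 60 mm centring square engraved, edges along x and y. The scale's white body is 190 x 150 mm and 36 mm high; its centre lies 30 mm from this point along local -x (display and keys there).
- tin_mid (a point): Grease tin with light blue lid, 54 mm across, 24 mm high, about 0.08 kg. The point is its centre, 12 mm up; z is its axis. Starts upright on the pan, near its middle.
- lid_top (a point): Centre of the flat top of the violet lid that lies on the table, fixed: 115 mm along local x, 190 mm along local y, top 16 mm above the table.
- gauge: Fixed green gauge-pin block, 34 x 62 mm (x, y), 41 mm high with its pins; origin at underside centre. Stands beside the lid.
- bottle_a_mid (a point): A white glue bottle with a thin nozzle, standing upright, easily knocked over, 26 mm across and 106 mm tall; the point is at its centre, 53 mm up. Leave alone.
- bottle_b_mid (a point): Another white glue bottle with a thin nozzle, standing upright, easily knocked over, 26 mm across and 106 mm tall; the point is at its centre, 53 mm up. Leave alone.
- housing_a_mid (a point): Small white moulded housing, about 25 x 28 x 24 mm; the point is at its centre. Leave alone.
- housing_b_mid (a point): Another small white housing, 25 x 28 x 24 mm; the point is at its centre. Leave alone.
- driver_mid (a point): Orange-handled screwdriver lying on the table, 29 x 170 x 32 mm along x, y, z; the point is at its centre, 16 mm up. Leave alone.
Mind the look-alikes: they are no part of the job. Leave any red or yellow look-alike of the part that bears tin_mid alone.

How it is judged:
By the outcome, as a careful person would: the job done as asked, in the order asked, and still so for the second after the job is handed in, with the robot touching nothing.
It also fails if it takes over 72 s, if anything falls off the work surface, if the arm or the gripper's body presses on something with over 40 N, if the wrist force passes 120 N, or if a joint passes its speed limit or range.

## Working session

There is one attempt and no reset: what is moved stays moved. The work goes in short steps, Python scripts to look and compute and a tool call to move; the robot and the scene stay as the last step left them, time stands still between calls to the robot, and variables do not carry over. Pictures are saved under pics/ and viewed, at most 10 in all, crops included, and the job is handed in when it is done.

Besides the shell and the picture viewer there is one more tool, called after "Emit:" as a command line: name --argument value ..., lists and objects as JSON in quotes. apply_moves: Moves the arm, as the interface text tells. Its arguments: {"type":"object","properties":{"deltas":{"type":"array"},"grip_force":{"type":"number"}},"required":["deltas"]}

```bash
ls; mkdir -p pics
python3 - <<'E'
from cell import readout, eyes
import cv2,numpy as np
print(readout.observe())
for n in("scene","top"):
    c=eyes.capture(n); cv2.imwrite(f"pics/{n}0.png",c["frame"]); print(n,c["K"],c["k1"],c["T"])
E
```

```text
pics
{'time_s': 0.0, 'joints': array([ 1.26531555,  0.31170203,  0.01396768,  1.51303236, -0.0044012 ,
        1.31916867, -0.0272206 ]), 'joint_velocities': array([ 1.24029203e-03,  3.64759964e-04,  3.57939010e-04,  1.14081816e-03,
       -2.45160951e-04,  1.87018850e-03, -3.90302015e-05]), 'effort': array([-5.67423631e-04, -3.79910731e+01,  1.45788132e-01, -2.30592281e+01,
        1.23135553e-02,  1.37596004e-02,  8.75611988e-06]), 'tcp_pos': array([ 0.14324332, -0.53028685,  0.23024393]), 'tcp_rot': array([-3.11206419e+00, -4.12973295e-01,  6.03302856e-04]), 'wrist_force': array([ 0.5361065 , -0.53033873,  0.3907713 ]), 'moment': array([-0.01677946,  0.04037981,  0.00713108]), 'gripper_force': 0.0, 'opening': 0.9995146068416781}
scene [[463.32921278   0.         318.35419211]
 [  0.         463.32921278 202.18982824]
 [  0.           0.           1.        ]] -0.11667863117381583 [[-0.581104   -0.51072772  0.63362081 -0.17401932]
 [-0.81380659  0.37048542 -0.44772692  0.50188735]
 [-0.00608072 -0.7758207  -0.63092414  0.81059071]
 [ 0.          0.          0.          1.        ]]
top [[424.76019729   0.         322.95417265]
 [  0.         424.76019729 198.60646625]
 [  0.           0.           1.        ]] -0.07675385191152342 [[-0.0271854  -0.99334     0.11196699  0.46051191]
 [-0.99914218  0.03050143  0.02801008 -0.04849649]
 [-0.03123869 -0.11110947 -0.99331708  1.01277078]
 [ 0.          0.          0.          1.        ]]
```

View pics/scene0.png

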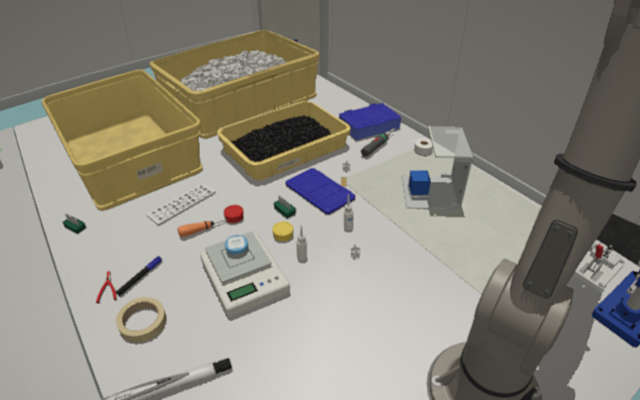

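View pics/top0.png

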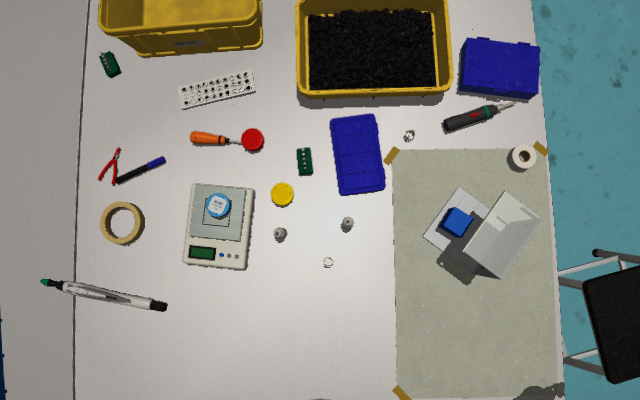

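The top view shows the scale at (217,225), with the tin, which has a light blue lid, at (218,206). The look-alikes are a red tin at (252,139) and a yellow one at (283,194), and the light blue one on the pan fits the description. The violet lid is at (358,154) with the green gauge beside it at (304,161). The cup is at (457,221), in front of the shelf. I'll enlarge these areas, stacking both views in one picture.

```bash
cat > h.py <<'E'
import numpy as np, cv2
from cell import readout, eyes
from scipy.optimize import least_squares
C={}
def cap(n):
    C[n]=eyes.capture(n); return C[n]
def proj(n,P):
    c=C[n];T=np.array(c["T"]);p=(np.atleast_2d(P)-T[:3,3])@T[:3,:3]
    s=p[:,:2]/p[:,2:];s=s*(1+c["k1"]*(s**2).sum(1,keepdims=True));K=c["K"]
    return s*[K[0][0],K[1][1]]+[K[0][2],K[1][2]]
def ray(n,uv):
    c=C[n];K=c["K"];d=(np.array(uv,float)-[K[0][2],K[1][2]])/[K[0][0],K[1][1]];s=d.copy()
    for _ in range(20): s=d/(1+c["k1"]*(s@s))
    T=np.array(c["T"]);return T[:3,3],T[:3,:3]@np.array([s[0],s[1],1])
def atz(n,uv,z):
    o,d=ray(n,uv);return o+d*(z-o[2])/d[2]
def tri(a,b):   # scene px, top px
    f=lambda P:np.r_[proj("scene",P)[0]-a,proj("top",P)[0]-b]
    r=least_squares(f,atz("top",b,.05));return r.x.round(4),np.abs(r.fun).max().round(2)
def crop(n,x0,y0,w,h,k):
    i=cv2.resize(C[n]["frame"][y0:y0+h,x0:x0+w],None,fx=k,fy=k,interpolation=cv2.INTER_CUBIC)
    for u in range(-(-x0//10)*10,x0+w,10):
        cv2.line(i,((u-x0)*k,0),((u-x0)*k,12 if u%50==0 else 5),(0,0,255),1)
        if u%20==0: cv2.putText(i,str(u),((u-x0)*k,22),0,.35,(0,0,255),1)
    for v in range(-(-y0//10)*10,y0+h,10):
        cv2.line(i,(0,(v-y0)*k),(8,(v-y0)*k),(0,0,255),1)
        if v%20==0: cv2.putText(i,str(v),(9,(v-y0)*k+4),0,.35,(0,0,255),1)
    return i
E
python3 - <<'E'
from h import *
cap("scene");cap("top")
A=np.hstack([crop("scene",390,115,90,100,4),crop("top",415,170,100,100,4)])
cv2.imwrite("pics/stand.png",A)
B=np.hstack([crop("scene",195,160,160,155,2),np.zeros((310,2,3),np.uint8)])
B=np.hstack([crop("scene",195,160,165,155,2),crop("top",175,110,220,155,2)])
cv2.imwrite("pics/scale.png",B); print(A.shape,B.shape)
E
```

```text
(400, 760, 3) (310, 770, 3)
```

View pics/stand.png

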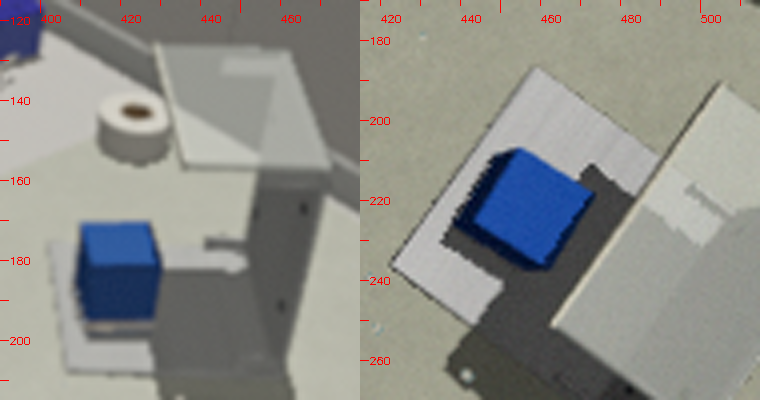

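View pics/scale.png

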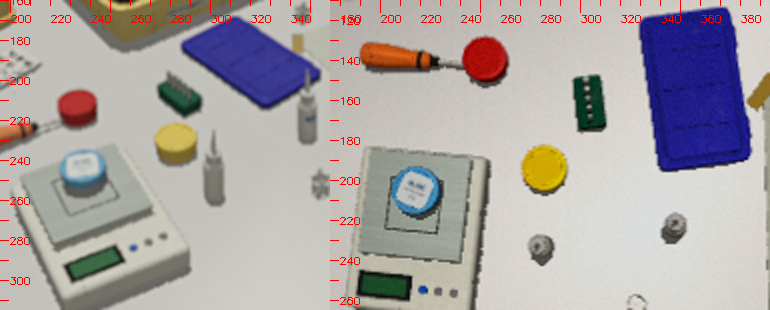

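The cup is blue and closed side up. Its top-face corners are at (455,207), (473.5,218), (461,237) and (443,225.5) in top, and at (410,170.5), (427.5,170.5), (430,180.5) and (410.5,182) in scene. The tin centre is at (217.5,205) in top and (236.5,241.5) in scene. It has a light blue lid and stands on the pan, so it is the one meant.

Run:
```python
from h import *
from itertools import permutations
cap("scene");cap("top")
def grp(name,s,t):
    # correspondence: match by rough atz at tri'd centre height
    s=np.array(s,float);t=np.array(t,float)
    z=tri(s.mean(0),t.mean(0));S=np.array([atz("scene",p,z[0][2]) for p in s]);Q=np.array([atz("top",p,z[0][2]) for p in t])
    per=min(permutations(range(len(s))),key=lambda p:((S[list(p)]-Q)**2).sum())
    print(name,"centre",z)
    R=[tri(s[per[i]],t[i]) for i in range(len(t))]
    for r in R: print("   ",r)
grp("cuptop",[(410,170.5),(427.5,170.5),(430,180.5),(410.5,182)],[(455,207),(473.5,218.2),(461.2,237),(443.2,225.5)])
grp("pan",[(205,249),(250,232.5),(271,262.5),(222.5,282.5)],[(192.5,183.5),(246,187.5),(241.5,241.5),(189,237.5)])
grp("lid",[(285.5,182.5),(310,167.5),(355,197.5),(327.5,213)],[(330.5,120),(372.5,114),(385,189),(340,195)])
print("tin",tri((236.5,241.5),(217.5,205)))
print("shelf",tri((428.7,125.5),(505.5,190.5)),tri((435.7,156.5),(463,250.7)))
for p in [(505.5,190.5),(463,250.7)]: print(" shelf at .172",atz("top",p,.172).round(4))
for p in [(460,186.5),(422.5,236.2),(443.7,251)]: print(" sheet",atz("top",p,.006).round(4))
print("botA",atz("scene",(302,261),0).round(3),atz("top",(280.5,233),.08).round(3),"botB",atz("scene",(349,230),0).round(3),atz("top",(347.5,223),.08).round(3))
print("gauge",atz("top",(304,161),.03).round(3),"yellow",atz("top",(283,194),.024).round(3),"house",atz("top",(328,262),.012).round(3),atz("top",(409,135),.012).round(3))
```

```text
cuptop centre (array([ 0.5062, -0.3221,  0.063 ]), np.float64(0.21))
    (array([ 0.5394, -0.3169,  0.0642]), np.float64(0.05))
    (array([ 0.5126, -0.358 ,  0.0625]), np.float64(0.44))
    (array([ 0.472 , -0.3264,  0.0657]), np.float64(0.09))
    (array([ 0.5008, -0.287 ,  0.0606]), np.float64(1.39))
pan centre (array([0.5449, 0.2248, 0.0431]), np.float64(0.04))
    (array([0.6116, 0.2792, 0.0468]), np.float64(1.84))
    (array([0.6022, 0.1583, 0.0396]), np.float64(0.3))
    (array([0.4783, 0.17  , 0.0464]), np.float64(1.21))
    (array([0.4885, 0.2897, 0.0488]), np.float64(0.01))
lid centre (array([ 0.679 , -0.1052,  0.0035]), np.float64(0.01))
    (array([ 0.7663, -0.0444,  0.0049]), np.float64(0.41))
    (array([ 0.7783, -0.1449,  0.0093]), np.float64(1.01))
    (array([ 0.5938, -0.1684,  0.0019]), np.float64(0.56))
    (array([ 0.5811, -0.0611,  0.0074]), np.float64(0.07))
tin (array([0.5588, 0.215 , 0.0752]), np.float64(0.15))
shelf (array([ 0.5596, -0.3897,  0.1744]), np.float64(0.47)) (array([ 0.4441, -0.2975,  0.17  ]), np.float64(0.19))
 shelf at .172 [ 0.5604 -0.3902  0.172 ]
 shelf at .172 [ 0.4439 -0.2971  0.172 ]
 sheet [ 0.593  -0.3483  0.006 ]
 sheet [ 0.4777 -0.2523  0.006 ]
 sheet [ 0.4414 -0.3005  0.006 ]
botA [0.481 0.089 0.   ] [0.492 0.073 0.08 ] botB [ 0.501 -0.071 -0.   ] [ 0.51  -0.075  0.08 ]
gauge [0.662 0.021 0.03 ] yellow [0.586 0.073 0.024] house [ 0.424 -0.028  0.012] [ 0.721 -0.232  0.012]
```

Measured points fit what is given: the cup top is at z≈0.064, the shelf at 0.172 and the tin top at 0.075. In the stand's frame the cup centre is at local x≈-40 mm, so its front 12 mm can be gripped pointing straight down. Tin first: I start with one move, then check.

Emit:
apply_moves --deltas '[[[0.33,-0.33,0],0,85],[[0.66,-0.66,0],0,85],[[1,-1,0],0,85],[[1,-1,0],0,85]]' --grip_force 30

```text
time_s: 0.7
tcp_pos: [0.219, -0.4019, 0.2313]
tcp_rot: [-3.108, -0.431, -0.005]
wrist_force: [0.6, -0.5, -0.6]
opening: 0.995
gripper_force: 0.0
```

Emit:
apply_moves --deltas '[[[0.33,-0.33,0],0,85],[[0.66,-0.66,0],0,85],[[1,-1,0],0,85],[[1,-1,0],0,85]]'

```text
time_s: 1.1
tcp_pos: [0.2883, -0.2797, 0.2317]
tcp_rot: [-3.11, -0.432, -0.004]
wrist_force: [-0.2, -0.4, -0.0]
opening: 0.998
gripper_force: 0.0
```

Emit:
apply_moves --deltas '[[[0.33,-0.33,0],0,85],[[0.66,-0.66,0],0,85],[[1,-1,0],0,85],[[1,-1,0],0,85]]'

```text
time_s: 1.5
tcp_pos: [0.3581, -0.1571, 0.2319]
tcp_rot: [-3.11, -0.432, -0.005]
wrist_force: [-0.5, 0.0, -0.2]
opening: 0.994
gripper_force: 0.0
```

Emit:
apply_moves --deltas '[[[0.33,-0.33,0],0,85],[[0.66,-0.66,0],0,85],[[1,-1,0],0,85],[[1,-1,0],0,85]]'

```text
time_s: 1.9
tcp_pos: [0.428, -0.0341, 0.2319]
tcp_rot: [-3.108, -0.431, -0.006]
wrist_force: [-1.1, -0.1, -0.1]
opening: 0.996
gripper_force: 0.0
```

Emit:
apply_moves --deltas '[[[0.33,-0.33,0],0,85],[[0.66,-0.66,0],0,85],[[1,-1,0],0,85],[[1,-1,0],0,85]]'

```text
time_s: 2.3
tcp_pos: [0.4973, 0.0888, 0.2311]
tcp_rot: [-3.106, -0.428, -0.003]
wrist_force: [-1.4, -0.4, -0.1]
opening: 0.999
gripper_force: 0.0
```

Emit:
apply_moves --deltas '[[[0.33,-0.33,0],0,85],[[0.66,-0.66,0],0,85],[[0.9,-0.9,0],0,85],[[0.9,-0.9,0],0,85],[[0.9,-0.9,0],0,85]]'

```text
time_s: 2.8
tcp_pos: [0.5594, 0.1911, 0.2305]
tcp_rot: [3.113, 0.413, -0.003]
wrist_force: [-0.4, -0.4, 0.2]
opening: 0.997
gripper_force: 0.0
```

```bash
cat >> h.py <<'E'
from scipy.spatial.transform import Rotation as Ro
def to(P,yaw=None):
    """fractions to go to world P with tool-y world angle yaw (deg, mod 180)"""
    s=readout.observe();R=Ro.from_rotvec(s["tcp_rot"]).as_matrix();d=(np.array(P)-s["tcp_pos"])@R/.1
    a=np.degrees(np.arctan2(R[1,1],R[0,1]));t=0
    if yaw is not None: t=-((yaw-a+90)%180-90)/45
    print("t",s["time_s"],"pos",s["tcp_pos"].round(4),"yaw",a.round(2),"tilt",R[:,2].round(4),"j",s["joints"].round(2),"F",s["wrist_force"].round(1),"\n shift",d.round(3),"turn",round(t,3));
E
python3 -c "
from h import *
to([.559,.215,.23]); to([.559,.215,.051])"
```

```text
t 2.8 pos [0.5594 0.1911 0.2305] yaw -74.88 tilt [-0.0014 -0.0016 -1.    ] j [ 0.08  0.47 -0.66  1.37  0.29  1.39 -1.89] F [-0.4 -0.4  0.2] 
 shift [ 0.059 -0.232  0.004] turn 0
t 2.8 pos [0.5594 0.1911 0.2305] yaw -74.88 tilt [-0.0014 -0.0016 -1.    ] j [ 0.08  0.47 -0.66  1.37  0.29  1.39 -1.89] F [-0.4 -0.4  0.2] 
 shift [ 0.062 -0.234  1.794] turn 0
```

Emit:
apply_moves --deltas '[[[0.06,-0.23,0.2],0,85],[[0.06,-0.23,0.6],0,85],[[0.06,-0.23,1],0,85],[[0.06,-0.23,1],0,85]]'

```text
time_s: 3.2
tcp_pos: [0.5552, 0.2099, 0.1254]
tcp_rot: [3.108, 0.408, -0.02]
wrist_force: [-0.5, -0.4, -1.2]
opening: 0.996
gripper_force: 0.0
```

Emit:
apply_moves --deltas '[[[0,0,0.3],0,85],[[0,0,0.55],0,85],[[0,0,0.7],0,85],[[0,0,0.78],0,85],[[0,0,0.78],0,85],[[0,0,0.78],0,85]]'

```text
time_s: 3.8
tcp_pos: [0.56, 0.2165, 0.0547]
tcp_rot: [-3.114, -0.413, -0.004]
wrist_force: [0.4, 0.2, 0.8]
opening: 0.994
gripper_force: 0.0
```

Emit:
apply_moves --deltas '[[[0,0,0],0,60],[[0,0,0],0,45],[[0,0,0],0,45],[[0,0,0],0,45],[[0,0,0],0,45],[[0,0,0],0,45],[[0,0,0],0,45],[[0,0,0],0,45]]'

```text
time_s: 4.6
tcp_pos: [0.5595, 0.2167, 0.0546]
tcp_rot: [-3.114, -0.413, -0.003]
wrist_force: [-1.3, -1.2, 6.4]
opening: 0.596
gripper_force: 30.5
```

```bash
python3 -c "
from h import *
s=readout.observe();print(s['opening'],s['gripper_force']);to([.559,.215,.051])
cap('scene');cap('top')
cv2.imwrite('pics/g1.png',np.hstack([crop('scene',195,180,120,120,3),crop('top',180,160,120,120,3)]))"
```

```text
0.5959110691195125 30.495994098018855
t 4.6 pos [0.5595 0.2167 0.0546] yaw -74.88 tilt [ 1.7e-03  5.0e-04 -1.0e+00] j [ 0.    0.64 -0.6   1.58  0.4   1.04 -2.01] F [-1.3 -1.2  6.4] 
 shift [-0.009  0.015  0.036] turn 0
```

View pics/g1.png

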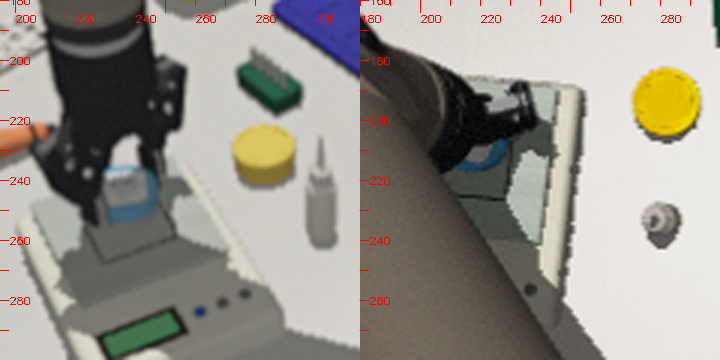

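The tin is held in the gripper: opening 51 mm, grip 30 N. Next I lift it and carry it to the lid, aiming at (0.667,-0.104).

Emit:
apply_moves --deltas '[[[0,0,-0.1],0,45],[[0,0,-0.5],0,45],[[0,0,-1],0,45],[[0,0,-1],0,45]]' --grip_force 30

```text
time_s: 5.1
tcp_pos: [0.5632, 0.2196, 0.1614]
tcp_rot: [-3.109, -0.413, -0.023]
wrist_force: [2.1, 0.7, -0.1]
opening: 0.594
gripper_force: 31.6
```

Emit:
apply_moves --deltas '[[[0,0.2,-0.3],0,45],[[0,0.6,-0.5],0,45],[[0,1,-0.5],0,45],[[0,1,-0.5],0,45]]'

```text
time_s: 5.5
tcp_pos: [0.5882, 0.1098, 0.2033]
tcp_rot: [3.109, 0.392, 0.003]
wrist_force: [1.0, -1.3, -2.1]
opening: 0.591
gripper_force: 31.8
```

Emit:
apply_moves --deltas '[[[0.1,0.4,0],0,45],[[0.1,0.8,0],0,45],[[0.1,1,0],0,45],[[0.1,1,0],0,45]]'

```text
time_s: 5.9
tcp_pos: [0.6215, 0.0194, 0.2021]
tcp_rot: [3.112, 0.399, -0.003]
wrist_force: [-1.0, -0.3, -1.5]
opening: 0.59
gripper_force: 31.8
```

Emit:
apply_moves --deltas '[[[0.1,0.4,0],0,45],[[0.1,0.8,0],0,45],[[0.1,1,0],0,45],[[0.1,1,0],0,45]]'

```text
time_s: 6.3
tcp_pos: [0.6567, -0.0725, 0.2021]
tcp_rot: [3.113, 0.403, -0.002]
wrist_force: [-0.6, -0.5, -0.4]
opening: 0.59
gripper_force: 31.8
```

Emit:
apply_moves --deltas '[[[0,0.25,0],0,45],[[0,0.35,0.3],0,45],[[0,0.35,0.7],0,45],[[0,0.35,1],0,45],[[0,0.35,1],0,45],[[0,0.35,1],0,45]]'

```text
time_s: 6.9
tcp_pos: [0.6655, -0.0994, 0.1036]
tcp_rot: [-3.112, -0.417, 0.001]
wrist_force: [-0.1, 0.8, -0.3]
opening: 0.592
gripper_force: 31.8
```

```bash
python3 -c "
from h import *
s=readout.observe();print(s['opening'],s['gripper_force']);to([.667,-.104,.023])
cap('scene');cap('top')
cv2.imwrite('pics/g2.png',np.hstack([crop('scene',250,130,130,120,3),crop('top',290,90,130,120,3)]))"
```

```text
0.5921839798137828 31.7752971482696
t 6.9 pos [ 0.6655 -0.0994  0.1036] yaw -74.73 tilt [-6.0e-04  1.8e-03 -1.0e+00] j [ 0.44  0.71 -0.55  1.29  0.37  1.23 -1.43] F [-0.1  0.8 -0.3] 
 shift [0.003 0.05  0.806] turn 0
```

View pics/g2.png

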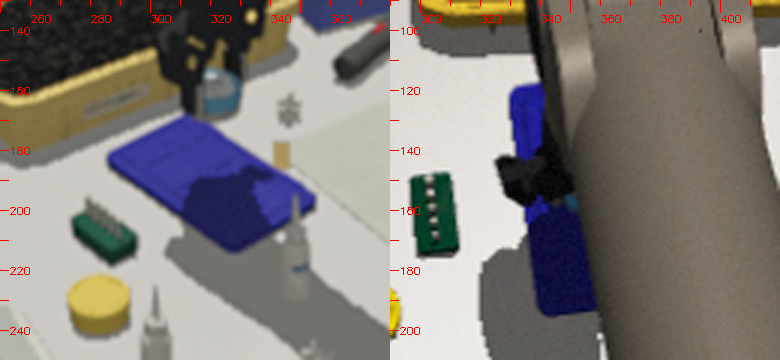

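The tin is held upright over the lid. I lower it in steps and watch the force.

Emit:
apply_moves --deltas '[[[0,0.05,0.3],0,45],[[0,0.05,0.55],0,45],[[0,0.05,0.72],0,45],[[0,0.05,0.78],0,45],[[0,0.05,0.8],0,45],[[0,0.05,0.8],0,45]]'

```text
time_s: 7.6
tcp_pos: [0.668, -0.1064, 0.0246]
tcp_rot: [3.114, 0.414, 0.004]
wrist_force: [0.2, 0.1, -0.8]
opening: 0.592
gripper_force: 31.8
```

Emit:
apply_moves --deltas '[[[0,0,0.01],0,45],[[0,0,0.02],0,45],[[0,0,0.03],0,45],[[0,0,0.03],0,45]]'

```text
time_s: 8.0
tcp_pos: [0.6669, -0.1068, 0.0204]
tcp_rot: [3.114, 0.413, 0.0]
wrist_force: [0.1, -0.5, -1.2]
opening: 0.59
gripper_force: 31.8
```

Emit:
apply_moves --deltas '[[[0,0,0.01],0,45],[[0,0,0.01],0,45],[[0,0,0.02],0,45],[[0,0,0.02],0,45]]'

```text
time_s: 8.4
tcp_pos: [0.667, -0.1068, 0.0202]
tcp_rot: [3.114, 0.413, 0.0]
wrist_force: [-4.6, -0.9, 8.5]
opening: 0.588
gripper_force: 32.2
```

Contact shows at 8.5 N. I release, rise, and go on toward the stand-off point in front of the cup.

Emit:
apply_moves --deltas '[[[0,0,-0.01],0,54],[[0,0,-0.01],0,60],[[0,0,-0.01],0,70],[[0,0,-0.01],0,80],[[0,0,-0.01],0,80],[[0,0,-0.01],0,80]]'

```text
time_s: 9.0
tcp_pos: [0.6669, -0.1067, 0.0191]
tcp_rot: [-3.114, -0.413, 0.0]
wrist_force: [0.3, 0.5, -1.2]
opening: 0.935
gripper_force: 0.0
```

Emit:
apply_moves --deltas '[[[0,0,-0.2],0,80],[[0,0,-0.6],0,80],[[0,0,-1],0,80],[[0,0,-1],0,80]]'

```text
time_s: 9.4
tcp_pos: [0.6718, -0.1063, 0.127]
tcp_rot: [3.112, 0.412, 0.022]
wrist_force: [0.8, 0.7, 0.3]
opening: 0.937
gripper_force: 0.0
```

Emit:
apply_moves --deltas '[[[0,0,-0.4],-0.15,85],[[0,0.3,-0.8],-0.3,85],[[-0.4,0.6,-0.8],-0.5,85],[[-0.7,0.8,-0.8],-0.65,85],[[-1,1,-0.8],-0.84,85],[[-1,1,-0.8],-0.84,85]]'

```text
time_s: 10.0
tcp_pos: [0.5925, -0.2381, 0.1986]
tcp_rot: [2.816, 1.385, -0.009]
wrist_force: [-0.2, -0.6, -1.0]
opening: 0.995
gripper_force: 0.0
```

```bash
python3 -c "
from h import *
cap('scene');cap('top')
to([.567,-.243,.23],-37)
cv2.imwrite('pics/g3.png',np.hstack([crop('scene',260,110,190,120,2),crop('top',320,90,200,120,2)]))"
```

```text
t 10.1 pos [ 0.5958 -0.2308  0.1989] yaw -37.3 tilt [-3.e-04  1.e-04 -1.e+00] j [ 0.77  0.61 -0.72  1.27  0.39  1.4  -0.58] F [ 0.3  0.5 -0.8] 
 shift [-0.271 -0.155 -0.31 ] turn -0.007
```

View pics/g3.png

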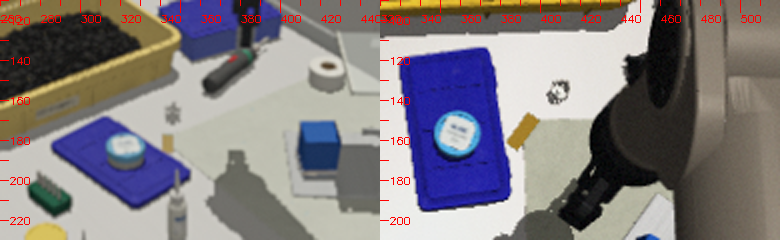

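The tin stands wholly on the lid at top px (358,152). Next I go down in front of the cup.

Emit:
apply_moves --deltas '[[[-0.27,-0.155,0.2],0,85],[[-0.27,-0.155,0.6],0,85],[[-0.27,-0.155,0.9],0,85],[[-0.27,-0.155,0.9],0,85]]'

```text
time_s: 10.5
tcp_pos: [0.5648, -0.2388, 0.1044]
tcp_rot: [-2.804, -1.4, 0.01]
wrist_force: [-0.9, 0.1, -0.3]
opening: 0.995
gripper_force: 0.0
```

Emit:
apply_moves --deltas '[[[0,0,0.3],0,85],[[0,0,0.6],0,85],[[0,0,0.78],0,85],[[0,0,0.78],0,85],[[0,0,0.78],0,85]]'

```text
time_s: 11.0
tcp_pos: [0.5698, -0.2405, 0.0329]
tcp_rot: [2.811, 1.401, 0.004]
wrist_force: [1.7, 0.2, -0.2]
opening: 0.998
gripper_force: 0.0
```

```bash
python3 -c "
from h import *
cap('scene');cap('top')
to([.5192,-.3046,.03],-37)
cv2.imwrite('pics/g4.png',np.hstack([crop('scene',370,110,110,110,3),crop('top',410,150,130,110,3)]))"
```

```text
t 11.1 pos [ 0.5701 -0.2412  0.0337] yaw -37.04 tilt [ 0.0043 -0.001  -1.    ] j [ 0.8   0.72 -0.66  1.54  0.48  1.05 -0.63] F [ 1.2 -0.2  1.2] 
 shift [-0.813 -0.025  0.036] turn -0.001
```

View pics/g4.png

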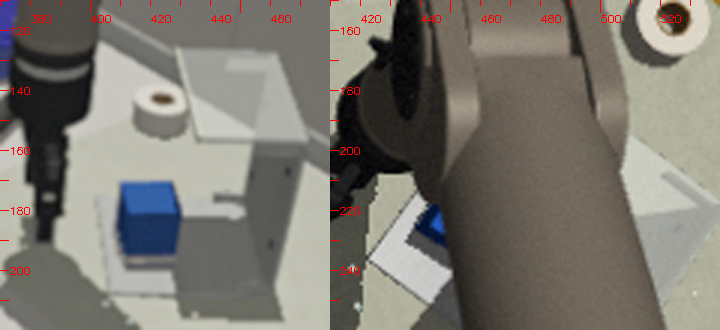

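Emit:
apply_moves --deltas '[[[-0.15,-0.02,0],0,85],[[-0.3,-0.02,0],0,85],[[-0.45,-0.02,0],0,85],[[-0.55,-0.02,0],0,85],[[-0.55,-0.02,0],0,85]]'

```text
time_s: 11.6
tcp_pos: [0.5309, -0.2878, 0.031]
tcp_rot: [2.815, 1.392, -0.004]
wrist_force: [-0.4, 0.7, -0.7]
opening: 0.996
gripper_force: 0.0
```

Emit:
apply_moves --deltas '[[[-0.06,0,0],0,85],[[-0.12,0,0],0,85],[[-0.18,0,0],0,85],[[-0.24,0,0],0,85],[[-0.24,0,0],0,85]]'

```text
time_s: 12.1
tcp_pos: [0.5181, -0.3042, 0.0312]
tcp_rot: [2.813, 1.398, -0.001]
wrist_force: [0.2, 0.3, 0.1]
opening: 0.996
gripper_force: 0.0
```

```bash
python3 -c "
from h import *
to([.5192,-.3046,.03],-37)"
```

```text
t 12.1 pos [ 0.5181 -0.3042  0.0312] yaw -37.14 tilt [-4.e-04 -3.e-04 -1.e+00] j [ 0.94  0.69 -0.66  1.59  0.48  1.02 -0.51] F [0.2 0.3 0.1] 
 shift [0.004 0.011 0.012] turn -0.003
```

Emit:
apply_moves --deltas '[[[0,0,0],0,60],[[0,0,0],0,44],[[0,0,0],0,40],[[0,0,0],0,40],[[0,0,0],0,40],[[0,0,0],0,40],[[0,0,0],0,40],[[0,0,0],0,40]]' --grip_force 40

```text
time_s: 12.9
tcp_pos: [0.5192, -0.3031, 0.0316]
tcp_rot: [2.812, 1.4, 0.002]
wrist_force: [0.4, 1.1, 2.6]
opening: 0.579
gripper_force: 41.7
```

Emit:
apply_moves --deltas '[[[0,0,-0.03],0,40],[[0.1,0,-0.06],0,40],[[0.25,0,-0.08],0,40],[[0.4,0,-0.08],0,40],[[0.6,0,-0.08],0,40],[[0.8,0,-0.08],0,40],[[1,0,-0.08],0,40],[[1,0,-0.08],0,40]]'

```text
time_s: 13.7
tcp_pos: [0.5818, -0.2168, 0.0397]
tcp_rot: [-2.804, -1.41, -0.007]
wrist_force: [-0.5, 1.5, -2.1]
opening: 0.581
gripper_force: 41.4
```

```bash
python3 -c "
from h import *
cap('scene');cap('top')
to([.5192,-.3046,.03],-37)
cv2.imwrite('pics/g5.png',np.hstack([crop('scene',340,120,120,110,3),crop('top',410,150,130,110,3)]))"
```

```text
t 13.8 pos [ 0.5791 -0.2223  0.0391] yaw -36.93 tilt [-7.e-04 -0.e+00 -1.e+00] j [ 0.76  0.72 -0.66  1.53  0.48  1.07 -0.66] F [-1.  -0.2 -1.9] 
 shift [-1.017  0.016  0.092] turn 0.002
```

View pics/g5.png

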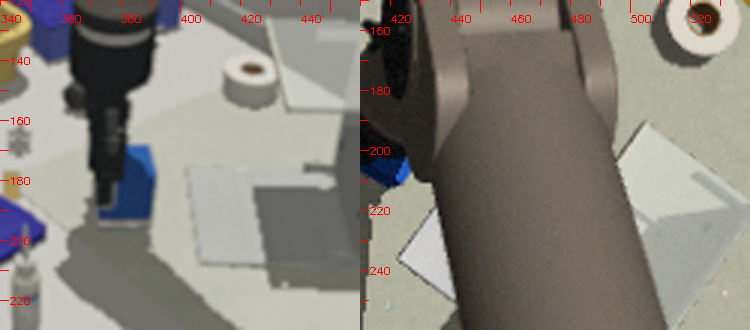

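The cup is out of the stand, held level near its front face and closed end. Because the tool can only turn about its own z, I'll turn the cup over on the free table area. Gripped high and near the leading face, it can be rolled over its leading lower edge twice by pressing and dragging. First I carry it to about (0.40,-0.17) with the tool aligned to the pan.

Emit:
apply_moves --deltas '[[[0,0,-0.3],0.1,40],[[-0.1,-0.2,-0.7],0.25,40],[[-0.2,-0.5,-1],0.4,40],[[-0.33,-0.87,-1],0.55,40],[[-0.33,-0.87,-1],0.65,40],[[-0.33,-0.87,-1],0.65,40]]'

```text
time_s: 14.4
tcp_pos: [0.4876, -0.1991, 0.1395]
tcp_rot: [3.073, 0.64, -0.003]
wrist_force: [1.5, -0.1, -1.5]
opening: 0.582
gripper_force: 41.9
```

Emit:
apply_moves --deltas '[[[-0.2,-0.2,0],0.15,40],[[-0.5,-0.4,0],0.3,40],[[-0.71,-0.6,0],0.45,40],[[-0.71,-0.6,0],0.6,40],[[-0.71,-0.6,0],0.64,40],[[-0.71,-0.6,0],0.64,40]]'

```text
time_s: 15.0
tcp_pos: [0.4012, -0.1721, 0.1397]
tcp_rot: [3.138, -0.14, 0.002]
wrist_force: [-0.2, -0.8, -1.1]
opening: 0.577
gripper_force: 41.9
```

```bash
python3 -c "
from h import *
to([.4,-.17,.03],-95)"
```

```text
t 15.0 pos [ 0.4012 -0.1721  0.1397] yaw -95.11 tilt [ 1.3e-03 -9.0e-04 -1.0e+00] j [ 0.89  0.21 -0.59  1.93  0.13  1.05 -1.42] F [-0.2 -0.8 -1.1] 
 shift [-0.015 -0.021  1.097] turn -0.002
```

Emit:
apply_moves --deltas '[[[0,0,0.3],0,40],[[0,0,0.6],0,40],[[0,0,0.9],0,40],[[0,0,1],0,40],[[0,0,1],0,40]]'

```text
time_s: 15.5
tcp_pos: [0.3998, -0.1709, 0.0382]
tcp_rot: [-3.137, 0.139, 0.004]
wrist_force: [0.6, 0.3, -0.9]
opening: 0.586
gripper_force: 41.9
```

Emit:
apply_moves --deltas '[[[0,0,0.05],0,40],[[0,0,0.1],0,40],[[0,0,0.13],0,40],[[0,0,0.13],0,40]]'

```text
time_s: 15.9
tcp_pos: [0.4012, -0.1714, 0.0269]
tcp_rot: [3.137, -0.14, 0.002]
wrist_force: [0.7, -0.3, -0.5]
opening: 0.585
gripper_force: 42.1
```

Emit:
apply_moves --deltas '[[[0,0,0.01],0,40],[[0,0,0.02],0,40],[[0,0,0.02],0,40]]'

```text
time_s: 16.2
tcp_pos: [0.4015, -0.1714, 0.0266]
tcp_rot: [3.136, -0.14, 0.002]
wrist_force: [-3.8, 2.0, 17.1]
opening: 0.581
gripper_force: 43.4
```

Emit:
apply_moves --deltas '[[[0,0,0],0,52],[[0,0,0],0,60],[[0,0,0],0,60],[[-0.05,0,0],0,60],[[-0.09,0,0],0,60],[[-0.09,0,0],0,60]]'

```text
time_s: 16.8
tcp_pos: [0.3902, -0.1701, 0.0239]
tcp_rot: [-3.138, 0.141, 0.003]
wrist_force: [-0.0, 0.1, 0.1]
opening: 0.704
gripper_force: 0.0
```

Emit:
apply_moves --deltas '[[[0,0,0],0,48],[[0,0,0],0,40],[[0,0,0],0,40],[[0,0,0],0,40],[[0,0,0],0,40],[[0,0,0],0,40]]' --grip_force 20

```text
time_s: 17.4
tcp_pos: [0.3913, -0.1703, 0.0243]
tcp_rot: [3.138, -0.141, -0.001]
wrist_force: [-1.1, 0.0, 2.8]
opening: 0.592
gripper_force: 20.3
```

```bash
cat >> h.py <<'E'
def blue():
    """scene+top: blue-mask contour corner polygons of the cup near the gripper"""
    s=readout.observe()
    for n in("scene","top"):
        f=cap(n)["frame"];c=proj(n,s["tcp_pos"]+[0,0,.02])[0].astype(int)
        h=cv2.cvtColor(f,cv2.COLOR_BGR2HSV);m=cv2.inRange(h,(102,140,50),(115,255,255))
        k=np.zeros_like(m);cv2.circle(k,tuple(int(v) for v in c),60,255,-1);m&=k
        cs,_=cv2.findContours(m,0,2);
        if not cs: print(n,"none");continue
        g=max(cs,key=cv2.contourArea);print(n,"tcp px",c,"area",cv2.contourArea(g),cv2.approxPolyDP(g,1.5,True)[:,0].tolist())
E
python3 -c "
from h import *
to([.4,-.17,.03],-95);blue()"
```

```text
t 17.4 pos [ 0.3913 -0.1703  0.0243] yaw -95.14 tilt [-6.e-04 -1.e-04 -1.e+00] j [ 0.83  0.37 -0.54  2.08  0.27  0.77 -1.55] F [-1.1  0.   2.8] 
 shift [ 0.087 -0.01  -0.057] turn -0.003
scene tcp px [408 225] area 473.5 [[417, 216], [409, 217], [406, 220], [405, 233], [401, 238], [410, 246], [424, 237], [425, 225]]
top tcp px [391 275] area 6.5 [[379, 290], [383, 292], [381, 289]]
```

Emit:
apply_moves --deltas '[[[0.01,0,0.005],0,40],[[0.03,0,0.005],0,40],[[0.05,0,0.005],0,40],[[0.08,0,0.005],0,40],[[0.1,0,0.005],0,40],[[0.12,0,0.005],0,40],[[0.14,0,0.005],0,40]]'

```text
time_s: 18.2
tcp_pos: [0.4045, -0.1714, 0.0242]
tcp_rot: [3.138, -0.141, -0.004]
wrist_force: [-4.9, 1.2, 10.6]
opening: 0.587
gripper_force: 20.9
```

```bash
python3 -c "
from h import *
to([.3913,-.1703,.0243],-95);blue()"
```

```text
t 18.2 pos [ 0.4045 -0.1714  0.0242] yaw -95.14 tilt [-2.4e-03 -2.0e-04 -1.0e+00] j [ 0.81  0.39 -0.54  2.04  0.28  0.78 -1.56] F [-4.9  1.2 10.6] 
 shift [-0.133  0.001 -0.   ] turn -0.003
scene tcp px [405 222] area 466.5 [[413, 213], [406, 214], [401, 221], [401, 232], [398, 235], [405, 242], [420, 235], [422, 223]]
top tcp px [391 269] area 9.0 [[381, 281], [381, 286], [385, 286]]
```

The cup slid flat (5 N drag at 10.6 N press, so the friction is about 0.46) and did not roll. I regrip higher and nearer the leading face for more leverage, and press more.

Emit:
apply_moves --deltas '[[[0,0,-0.01],0,52],[[0,0,-0.01],0,60],[[0.02,0,-0.04],0,60],[[0.035,0,-0.055],0,60],[[0.035,0,-0.055],0,60],[[0.035,0,-0.055],0,60]]'

```text
time_s: 18.9
tcp_pos: [0.4091, -0.1719, 0.0294]
tcp_rot: [3.138, -0.141, 0.0]
wrist_force: [-0.1, -1.3, -0.2]
opening: 0.7
gripper_force: 0.0
```

Emit:
apply_moves --deltas '[[[0,0,0],0,48],[[0,0,0],0,40],[[0,0,0],0,40],[[0,0,0],0,40],[[0,0,0],0,40],[[0,0,0],0,40]]' --grip_force 20

```text
time_s: 19.5
tcp_pos: [0.409, -0.1718, 0.0294]
tcp_rot: [3.138, -0.141, 0.0]
wrist_force: [-0.3, 0.1, 2.0]
opening: 0.59
gripper_force: 20.5
```

Emit:
apply_moves --deltas '[[[0.01,0,0.015],0,40],[[0.03,0,0.02],0,40],[[0.05,0,0.02],0,40],[[0.08,0,0.02],0,40],[[0.11,0,0.02],0,40],[[0.14,0,0.02],0,40]]'

```text
time_s: 20.1
tcp_pos: [0.4208, -0.1735, 0.0276]
tcp_rot: [3.137, -0.142, -0.007]
wrist_force: [-5.2, 0.2, 8.2]
opening: 0.579
gripper_force: 19.4
```

```bash
python3 -c "
from h import *
to([.3913,-.1703,.0243],-95);blue()"
```

```text
t 20.1 pos [ 0.4208 -0.1735  0.0276] yaw -95.18 tilt [-4.7e-03 -9.0e-04 -1.0e+00] j [ 0.79  0.41 -0.53  2.    0.29  0.81 -1.58] F [-5.2  0.2  8.2] 
 shift [-0.296 -0.006  0.034] turn -0.004
scene tcp px [401 217] area 500.5 [[409, 209], [398, 214], [398, 225], [394, 230], [404, 239], [419, 232], [419, 218]]
top tcp px [392 262] area 35.5 [[380, 271], [380, 280], [388, 282]]
```

```bash
cat >> h.py <<'E'
def cuppts(th,a,b,padz=.023):
    """corners of the cup held at pad: tilt th (deg, clockwise towards tool +x); a=pad to mouth, b=pad to leading face"""
    s=readout.observe();R=Ro.from_rotvec(s["tcp_rot"]).as_matrix();t=np.radians(th)
    P0=s["tcp_pos"]+[0,0,padz];X=R[:,0]*[1,1,0];Y=R[:,1]*[1,1,0];Z=np.array([0,0,1.])
    n=np.cos(t)*X-np.sin(t)*Z;m=-np.sin(t)*X-np.cos(t)*Z   # leading normal, mouth direction
    return np.array([P0+n*u+m*v+Y*w for u in(b,b-.05) for v in(a,a-.06) for w in(-.025,.025)])
def fit(a0,b0,th0=None,n="scene"):
    s=readout.observe();f=cap(n)["frame"];h=cv2.cvtColor(f,cv2.COLOR_BGR2HSV)
    m=cv2.inRange(h,(100,110,30),(118,255,255));c=proj(n,s["tcp_pos"]+[0,0,.02])[0].astype(int)
    k=np.zeros_like(m);cv2.circle(k,(int(c[0]),int(c[1])),55,255,-1);m&=k
    dark=(f.max(2)<70).astype(np.uint8)*255   # gripper / occluders: don't care
    best=[]
    for th in(range(-20,190,3) if th0 is None else th0):
        for a in np.arange(a0-.006,a0+.0061,.003):
            for b in np.arange(b0-.006,b0+.0061,.003):
                g=np.zeros_like(m);cv2.fillConvexPoly(g,cv2.convexHull(proj(n,cuppts(th,a,b)).astype(np.float32)).astype(np.int32),255)
                e=((g>0)&(m==0)&(dark==0)).sum()+((g==0)&(m>0)).sum();best.append((int(e),th,round(float(a),4),round(float(b),4)))
    best.sort();print(n,"blue",(m>0).sum(),"best",best[:6])
E
python3 -c "
from h import *
fit(.052,.008)"
```

```text
scene blue 567 best [(145, 46, 0.055, 0.014), (147, 37, 0.049, 0.014), (148, 37, 0.049, 0.011), (149, 43, 0.052, 0.014), (150, 34, 0.049, 0.014), (151, 37, 0.052, 0.014)]
```

Emit:
apply_moves --deltas '[[[0.04,0,0.01],0,40],[[0.08,0,0.015],0,40],[[0.12,0,0.03],0,40],[[0.16,0,0.05],0,40],[[0.2,0,0.075],0,40],[[0.23,0,0.095],0,40],[[0.25,0,0.11],0,40],[[0.25,0,0.11],0,40]]'

```text
time_s: 21.05
tcp_pos: [0.4482, -0.176, 0.0167]
tcp_rot: [3.137, -0.141, 0.0]
wrist_force: [-0.9, -0.1, 5.5]
opening: 0.58
gripper_force: 21.9
```

```bash
python3 -c "
from h import *
to([.3913,-.1703,.0243],-95);blue();fit(.052,.008)"
```

```text
t 21.05 pos [ 0.4482 -0.176   0.0167] yaw -95.14 tilt [ 2.0e-04 -1.1e-03 -1.0e+00] j [ 0.75  0.47 -0.52  1.94  0.32  0.81 -1.61] F [-0.9 -0.1  5.5] 
 shift [-0.571 -0.005 -0.076] turn -0.003
scene tcp px [394 214] area 428.5 [[408, 205], [391, 212], [390, 224], [393, 230], [415, 224]]
top tcp px [392 249] area 98.5 [[381, 259], [383, 263], [380, 266], [381, 276], [391, 276], [389, 267]]
scene blue 494 best [(126, 49, 0.046, 0.008), (129, 49, 0.046, 0.011), (136, 52, 0.046, 0.011), (137, 55, 0.046, 0.008), (141, 46, 0.046, 0.011), (142, 49, 0.049, 0.011)]
```

Emit:
apply_moves --deltas '[[[0.03,0,0.025],0,40],[[0.05,0,0.05],0,40],[[0.075,0,0.08],0,40],[[0.095,0,0.105],0,40],[[0.11,0,0.13],0,40],[[0.12,0,0.14],0,40],[[0.12,0,0.14],0,40]]'

```text
time_s: 21.9
tcp_pos: [0.4646, -0.1768, 0.0053]
tcp_rot: [3.137, -0.139, 0.014]
wrist_force: [1.1, 1.5, 14.2]
opening: 0.581
gripper_force: 18.6
```

```bash
python3 -c "
from h import *
to([.3913,-.1703,.0243],-95);blue();fit(.046,.008,range(45,95,3))"
```

```text
t 21.9 pos [ 0.4646 -0.1768  0.0053] yaw -95.09 tilt [ 0.0087 -0.0023 -1.    ] j [ 0.72  0.51 -0.5   1.92  0.34  0.79 -1.63] F [ 1.1  1.5 14.2] 
 shift [-0.734  0.    -0.197] turn -0.002
scene tcp px [389 214] area 390.5 [[405, 202], [386, 212], [386, 221], [391, 229], [411, 219], [404, 205]]
top tcp px [391 242] area 115.5 [[381, 253], [381, 270], [391, 271], [392, 268], [389, 260]]
scene blue 471 best [(163, 54, 0.04, 0.002), (167, 60, 0.04, 0.002), (170, 57, 0.04, 0.005), (170, 69, 0.04, 0.002), (171, 75, 0.043, 0.002), (171, 84, 0.043, 0.002)]
```

Emit:
apply_moves --deltas '[[[0.02,0,0.01],0,40],[[0.03,0,0.02],0,40],[[0.04,0,0.025],0,40],[[0.04,0,0.025],0,40]]'

```text
time_s: 22.45
tcp_pos: [0.4684, -0.1771, 0.0027]
tcp_rot: [3.137, -0.14, 0.013]
wrist_force: [2.5, 0.4, 14.6]
opening: 0.584
gripper_force: 17.2
```

```bash
python3 -c "
from h import *
to([.3913,-.1703,.0243],-95);fit(.046,.008,range(45,95,3))"
```

```text
t 22.45 pos [ 0.4684 -0.1771  0.0027] yaw -95.09 tilt [ 0.0084 -0.0021 -1.    ] j [ 0.72  0.52 -0.5   1.91  0.34  0.79 -1.63] F [ 2.5  0.4 14.6] 
 shift [-0.772  0.001 -0.223] turn -0.002
scene blue 492 best [(173, 60, 0.04, 0.002), (173, 87, 0.043, 0.002), (175, 81, 0.04, 0.002), (175, 84, 0.043, 0.002), (175, 90, 0.043, 0.005), (176, 93, 0.043, 0.005)]
```

Emit:
apply_moves --deltas '[[[0.01,0,0.01],0,40],[[0.02,0,0.02],0,40],[[0.02,0,0.025],0,40],[[0.02,0,0.025],0,40]]'

```text
time_s: 22.9
tcp_pos: [0.4714, -0.1775, 0.0006]
tcp_rot: [3.136, -0.139, 0.017]
wrist_force: [2.4, 0.1, 14.4]
opening: 0.582
gripper_force: 15.6
```

Emit:
apply_moves --deltas '[[[0.01,0,0.01],0,40],[[0.01,0,0.02],0,40],[[0.02,0,0.025],0,40],[[0.02,0,0.025],0,40]]'

```text
time_s: 23.3
tcp_pos: [0.4741, -0.178, -0.0016]
tcp_rot: [3.136, -0.139, 0.019]
wrist_force: [4.1, 0.5, 14.6]
opening: 0.585
gripper_force: 15.8
```

```bash
python3 -c "
from h import *
to([.3913,-.1703,.0243],-95);fit(.046,.008,range(45,95,3))"
```

```text
t 23.3 pos [ 0.4741 -0.178  -0.0016] yaw -95.08 tilt [ 0.0119 -0.0032 -0.9999] j [ 0.71  0.53 -0.5   1.9   0.35  0.78 -1.64] F [ 4.1  0.5 14.6] 
 shift [-0.829 -0.003 -0.269] turn -0.002
scene blue 509 best [(198, 93, 0.046, 0.002), (199, 90, 0.043, 0.002), (204, 81, 0.04, 0.002), (204, 87, 0.043, 0.002), (204, 87, 0.046, 0.002), (204, 90, 0.046, 0.002)]
```

Emit:
apply_moves --deltas '[[[0,0,-0.02],0,40],[[0,0,-0.03],0,48],[[0,0,-0.03],0,50],[[0,0,-0.03],0,52],[[0,0,-0.03],0,58],[[0,0,-0.03],0,70],[[0,0,-0.03],0,80],[[0,0,-0.03],0,80]]'

```text
time_s: 24.15
tcp_pos: [0.4664, -0.1769, -0.003]
tcp_rot: [-3.138, 0.141, 0.004]
wrist_force: [0.0, -0.7, -0.5]
opening: 0.94
gripper_force: 0.0
```

Emit:
apply_moves --deltas '[[[0,0,-0.3],0,80],[[0,0,-0.8],0,80],[[0.5,0,-1],0,80],[[1,0.5,-1],0,80],[[1,1,-1],0,80],[[1,1,-1],0,80]]'

```text
time_s: 24.75
tcp_pos: [0.5578, -0.2929, 0.0972]
tcp_rot: [3.133, -0.15, -0.001]
wrist_force: [-0.8, -1.3, -0.6]
opening: 0.941
gripper_force: 0.0
```

```bash
cat >> h.py <<'E'
def blobs(ctr=(.47,-.18,.03)):
    for n in("scene","top"):
        f=cap(n)["frame"];c=proj(n,ctr)[0];h=cv2.cvtColor(f,cv2.COLOR_BGR2HSV)
        m=cv2.inRange(h,(100,110,30),(118,255,255));k=np.zeros_like(m);cv2.circle(k,(int(c[0]),int(c[1])),45,255,-1);m&=k
        cs,_=cv2.findContours(m,0,2)
        for g in sorted(cs,key=cv2.contourArea)[-2:]: print(n,cv2.contourArea(g),cv2.approxPolyDP(g,1.5,True)[:,0].tolist())
E
python3 -c "
from h import *
to([.4741,-.178,.03],-95);blobs()"
```

```text
t 24.75 pos [ 0.5578 -0.2929  0.0972] yaw -95.5 tilt [-8.0e-04 -4.9e-03 -1.0e+00] j [ 0.77  0.62 -0.5   1.45  0.32  1.15 -1.44] F [-0.8 -1.3 -0.6] 
 shift [-0.943 -1.067  0.667] turn -0.011
scene 79.5 [[410, 218], [402, 226], [400, 237], [409, 228]]
scene 399.5 [[392, 206], [383, 215], [382, 229], [395, 236], [396, 224], [407, 213]]
top 0.0 [[403, 267], [388, 271]]
top 487.0 [[396, 242], [375, 247], [380, 268], [402, 262]]
```

The cup now lies on its side, mouth toward the base: the rim strip shows at scene (400–410, 218–237), behind the white band. I compute its pose and prepare the second roll.

```bash
python3 -c "
from h import *
cap('scene');cap('top')
A=[atz('top',p,.05) for p in [(375,247),(396,242),(402,262),(380,268),(403,267.5),(388,271.5)]]
for p in A: print(p.round(4))
d=A[1]-A[0];print('edge yaw',np.degrees(np.arctan2(d[1],d[0])),np.linalg.norm(d))
print('tri closed-end corners',tri((392,206),(396.5,242)),tri((383,215),(375,247)),tri((407,213),(396.5,242)))
to((A[0]+A[1])/2)
"
```

```text
[ 0.4559 -0.1354  0.05  ]
[ 0.4657 -0.1831  0.05  ]
[ 0.4207 -0.1946  0.05  ]
[ 0.4088 -0.1448  0.05  ]
[ 0.4084 -0.1963  0.05  ]
[ 0.4005 -0.1624  0.05  ]
edge yaw -78.38935886348126 0.04865229644343151
tri closed-end corners (array([ 0.466, -0.184,  0.049]), np.float64(0.25)) (array([ 0.4543, -0.1373,  0.0502]), np.float64(1.24)) (array([ 0.4548, -0.2   ,  0.0245]), np.float64(8.21))
t 24.95 pos [ 0.5577 -0.2849  0.097 ] yaw -95.17 tilt [-0.0016  0.0019 -1.    ] j [ 0.77  0.62 -0.5   1.46  0.31  1.15 -1.44] F [ 0.1 -0.   0.4] 
 shift [-1.077 -1.164  0.474] turn 0
```

Emit:
apply_moves --deltas '[[[-0.2,-0.3,-0.1],-0.1,80],[[-0.4,-0.6,-0.1],-0.2,80],[[-0.7,-0.8,-0.1],-0.3,80],[[-0.9,-0.95,-0.1],-0.39,80],[[-0.9,-0.95,-0.1],-0.39,80],[[-0.9,-0.95,-0.1],-0.39,80]]'

```text
time_s: 25.55
tcp_pos: [0.477, -0.1813, 0.1081]
tcp_rot: [3.122, 0.344, 0.0]
wrist_force: [0.6, 0.6, 0.2]
opening: 0.938
gripper_force: 0.0
```

```bash
python3 -c "
from h import *
to([.455,-.161,.02],-77.5)"
```

```text
t 25.55 pos [ 0.477  -0.1813  0.1081] yaw -77.43 tilt [ 3.e-04 -6.e-04 -1.e+00] j [ 0.82  0.41 -0.64  1.78  0.28  1.04 -1.27] F [0.6 0.6 0.2] 
 shift [-0.171 -0.247  0.881] turn 0.002
```

Emit:
apply_moves --deltas '[[[-0.17,-0.245,0],0,80],[[-0.17,-0.245,0.2],0,80],[[-0.17,-0.245,0.5],0,80],[[-0.17,-0.245,0.75],0,80],[[-0.17,-0.245,0.87],0,80],[[-0.17,-0.245,0.87],0,80]]'

```text
time_s: 26.15
tcp_pos: [0.4546, -0.1624, 0.0193]
tcp_rot: [-3.121, -0.339, 0.004]
wrist_force: [0.3, -0.1, -0.4]
opening: 0.935
gripper_force: 0.0
```

Emit:
apply_moves --deltas '[[[0,0,0],0,60],[[0,0,0],0,45],[[0,0,0],0,40],[[0,0,0],0,40],[[0,0,0],0,40],[[0,0,0],0,40],[[0,0,0],0,40],[[0,0,0],0,40]]' --grip_force 20

```text
time_s: 26.95
tcp_pos: [0.457, -0.163, 0.0222]
tcp_rot: [3.121, 0.34, 0.005]
wrist_force: [1.0, 1.3, 6.6]
opening: 0.583
gripper_force: 21.4
```

Emit:
apply_moves --deltas '[[[0.01,0,0.01],0,40],[[0.03,0,0.02],0,40],[[0.05,0,0.02],0,40],[[0.08,0,0.02],0,40],[[0.11,0,0.02],0,40],[[0.14,0,0.02],0,40]]'

```text
time_s: 27.55
tcp_pos: [0.4674, -0.161, 0.02]
tcp_rot: [3.121, 0.338, -0.006]
wrist_force: [-5.0, -1.2, 9.9]
opening: 0.581
gripper_force: 20.2
```

```bash
python3 -c "
from h import *
to([.455,-.161,.02],-77.5);blobs()"
```

```text
t 27.55 pos [ 0.4674 -0.161   0.02  ] yaw -77.65 tilt [-0.0035 -0.0027 -1.    ] j [ 0.75  0.51 -0.59  1.9   0.37  0.85 -1.39] F [-5.  -1.2  9.9] 
 shift [-0.121 -0.026 -0.   ] turn -0.003
scene 134.5 [[407, 212], [398, 220], [399, 234], [408, 226]]
scene 300.5 [[389, 204], [384, 209], [384, 222], [381, 228], [394, 233], [393, 218], [403, 209], [398, 209], [394, 205]]
top 9.0 [[384, 266], [381, 267], [381, 270], [384, 269]]
top 26.0 [[376, 253], [379, 264], [382, 260]]
```

Emit:
apply_moves --deltas '[[[0.04,0,0.01],0,40],[[0.08,0,0.02],0,40],[[0.12,0,0.035],0,40],[[0.16,0,0.055],0,40],[[0.2,0,0.08],0,40],[[0.23,0,0.1],0,40],[[0.23,0,0.1],0,40]]'

```text
time_s: 28.35
tcp_pos: [0.491, -0.1556, 0.009]
tcp_rot: [3.122, 0.339, -0.002]
wrist_force: [-1.4, -1.4, 3.8]
opening: 0.581
gripper_force: 21.6
```

```bash
python3 -c "
from h import *
to([.455,-.161,.02],-77.5);blobs()"
```

```text
t 28.35 pos [ 0.491  -0.1556  0.009 ] yaw -77.61 tilt [-0.0012 -0.0014 -1.    ] j [ 0.7   0.55 -0.57  1.86  0.39  0.85 -1.42] F [-1.4 -1.4  3.8] 
 shift [-0.363 -0.025 -0.109] turn -0.002
scene 194.0 [[389, 202], [382, 203], [379, 208], [376, 208], [376, 221], [380, 227], [390, 225], [381, 209]]
scene 209.0 [[396, 201], [386, 208], [395, 223], [404, 215]]
top 44.5 [[374, 243], [380, 264], [383, 264], [380, 251], [376, 250], [377, 245]]
```

Rolling well (the rim strip is tilted about 45°). Continue.

Emit:
apply_moves --deltas '[[[0.03,0,0.03],0,40],[[0.05,0,0.06],0,40],[[0.07,0,0.09],0,40],[[0.09,0,0.115],0,40],[[0.1,0,0.13],0,40],[[0.1,0,0.13],0,40]]'

```text
time_s: 29.05
tcp_pos: [0.5015, -0.153, -0.0017]
tcp_rot: [3.121, 0.339, -0.001]
wrist_force: [-5.9, 0.6, 19.6]
opening: 0.582
gripper_force: 26.6
```

Emit:
apply_moves --deltas '[[[0.01,0,0.01],0,40],[[0.02,0,0.02],0,40],[[0.02,0,0.025],0,40],[[0.02,0,0.025],0,40]]'

```text
time_s: 29.45
tcp_pos: [0.5016, -0.153, -0.002]
tcp_rot: [3.119, 0.337, -0.008]
wrist_force: [-14.7, 1.7, 38.3]
opening: 0.584
gripper_force: 37.6
```

```bash
python3 -c "
from h import *
to([.455,-.161,.02],-77.5);blobs()"
```

```text
t 29.45 pos [ 0.5016 -0.153  -0.002 ] yaw -77.66 tilt [-0.0043 -0.0045 -1.    ] j [ 0.68  0.59 -0.56  1.84  0.41  0.84 -1.44] F [-14.7   1.7  38.3] 
 shift [-0.473 -0.021 -0.218] turn -0.004
scene 159.5 [[372, 210], [372, 220], [380, 228], [387, 221], [376, 209]]
scene 225.0 [[388, 195], [378, 204], [391, 217], [400, 209]]
top 38.0 [[373, 238], [374, 246], [380, 258], [377, 243]]
```

Emit:
apply_moves --deltas '[[[0,0,-0.02],0,40],[[0,0,-0.04],0,40],[[0,0,-0.04],0,40]]' --grip_force 20

```text
time_s: 29.85
tcp_pos: [0.5021, -0.1528, -0.0016]
tcp_rot: [3.122, 0.338, -0.003]
wrist_force: [-4.9, 0.1, 13.1]
opening: 0.581
gripper_force: 23.1
```

```bash
python3 -c "
from h import *
to([.455,-.161,.02],-77.5);blobs();fit(.043,.006,range(30,95,3))"
```

```text
t 29.85 pos [ 0.5021 -0.1528 -0.0016] yaw -77.62 tilt [-0.0019 -0.0016 -1.    ] j [ 0.68  0.59 -0.56  1.84  0.41  0.84 -1.44] F [-4.9  0.1 13.1] 
 shift [-0.478 -0.02  -0.215] turn -0.003
scene 160.0 [[374, 209], [371, 212], [372, 220], [381, 227], [387, 221]]
scene 234.0 [[388, 195], [378, 204], [391, 217], [399, 208]]
top 43.5 [[373, 238], [374, 246], [377, 249], [379, 258], [381, 258], [378, 244]]
scene blue 472 best [(196, 69, 0.046, 0.0), (199, 66, 0.049, 0.0), (200, 69, 0.049, 0.0), (202, 72, 0.049, 0.0), (203, 60, 0.043, 0.0), (203, 66, 0.046, 0.0)]
```

Emit:
apply_moves --deltas '[[[0,0,-0.01],0,40],[[0,0,-0.01],0,49.5],[[0,0,-0.01],0,50],[[0,0,-0.01],0,50.5],[[0,0,-0.01],0,51],[[0,0,-0.01],0,52],[[0,0,-0.01],0,53],[[0,0,-0.01],0,54]]'

```text
time_s: 30.8
tcp_pos: [0.5034, -0.1518, -0.0019]
tcp_rot: [-3.123, -0.34, -0.001]
wrist_force: [0.7, -0.2, 0.0]
opening: 0.634
gripper_force: 0.0
```

```bash
python3 -c "
from h import *
to([.455,-.161,.02],-77.5);blobs((.5,-.16,.03))"
```

```text
t 30.8 pos [ 0.5034 -0.1518 -0.0019] yaw -77.56 tilt [ 4.e-04  6.e-04 -1.e+00] j [ 0.68  0.59 -0.56  1.84  0.41  0.84 -1.44] F [ 0.7 -0.2  0. ] 
 shift [-0.493 -0.014 -0.22 ] turn -0.001
scene 162.0 [[374, 209], [371, 211], [371, 219], [381, 227], [387, 221]]
scene 236.5 [[387, 195], [378, 205], [390, 218], [399, 209]]
top 0.0 [[379, 190]]
top 46.0 [[372, 238], [380, 258], [378, 245]]
```

The cup is still leaning, probably with its rim on the palm. I raise slowly so it settles upright.

Emit:
apply_moves --deltas '[[[0,0,-0.02],0,54],[[0,0,-0.04],0,54],[[0,0,-0.06],0,54],[[0,0,-0.08],0,55],[[0,0,-0.1],0,56],[[0,0,-0.12],0,56],[[0,0,-0.14],0,56],[[0,0,-0.14],0,56]]'

```text
time_s: 31.7
tcp_pos: [0.5034, -0.152, 0.0126]
tcp_rot: [-3.123, -0.34, -0.001]
wrist_force: [-0.1, 1.4, 0.0]
opening: 0.656
gripper_force: 0.0
```

```bash
python3 -c "
from h import *
to([.455,-.161,.02],-77.5);blobs((.5,-.16,.03))"
```

```text
t 31.7 pos [ 0.5034 -0.152   0.0126] yaw -77.58 tilt [ 6.e-04  1.e-04 -1.e+00] j [ 0.69  0.57 -0.57  1.83  0.39  0.86 -1.43] F [-0.1  1.4  0. ] 
 shift [-0.492 -0.016 -0.074] turn -0.002
scene 182.5 [[371, 208], [370, 220], [381, 228], [390, 216], [386, 219]]
scene 219.5 [[382, 194], [375, 205], [389, 214], [396, 205]]
top 0.0 [[383, 184]]
top 44.5 [[371, 237], [374, 246], [376, 246], [380, 254], [378, 243]]
```

Emit:
apply_moves --deltas '[[[0,0,-0.02],0,56],[[0,0,-0.04],0,56],[[0,0,-0.06],0,56],[[0,0,-0.08],0,56],[[0,0,-0.1],0,56],[[0,0,-0.12],0,56],[[0,0,-0.14],0,56],[[0,0,-0.14],0,56]]'

```text
time_s: 32.6
tcp_pos: [0.5034, -0.1523, 0.0266]
tcp_rot: [3.123, 0.34, 0.001]
wrist_force: [0.2, 0.3, 0.3]
opening: 0.657
gripper_force: 0.0
```

```bash
python3 -c "
from h import *
to([.455,-.161,.02],-77.5);blobs((.5,-.16,.03))"
```

```text
t 32.6 pos [ 0.5034 -0.1523  0.0266] yaw -77.59 tilt [ 6.e-04 -4.e-04 -1.e+00] j [ 0.7   0.55 -0.58  1.82  0.38  0.89 -1.41] F [0.2 0.3 0.3] 
 shift [-0.492 -0.02   0.066] turn -0.002
scene 181.0 [[375, 196], [371, 203], [372, 207], [382, 211], [390, 203], [379, 195]]
scene 235.0 [[390, 209], [382, 216], [371, 212], [371, 215], [366, 217], [366, 221], [380, 228], [388, 220]]
top 36.5 [[373, 237], [373, 243], [375, 246], [378, 246], [377, 239]]
```

It settled upright, with the rim strip on top. I rise clear and measure its pose.

Emit:
apply_moves --deltas '[[[0,0,-0.2],0,62],[[0,0,-0.5],0,75],[[0,0,-0.9],0,80],[[0.4,-0.4,-1],0,80],[[0.8,-0.8,-1],0,80],[[1,-1,-1],0,80],[[1,-1,-1],0,80]]'

```text
time_s: 33.4
tcp_pos: [0.5817, -0.0232, 0.1271]
tcp_rot: [-3.114, -0.357, -0.007]
wrist_force: [-0.0, -0.2, -0.1]
opening: 0.935
gripper_force: 0.0
```

Run:
```python
from h import *
blobs((.5,-.16,.03))
C_={n:C[n]["frame"] for n in C}
A=np.hstack([crop('scene',340,170,80,80,5),crop('top',345,210,75,80,5)]);cv2.imwrite('pics/up.png',A)
to([.5,-.16,.1])
```

```text
scene 184.0 [[367, 204], [382, 211], [390, 203], [376, 196]]
scene 258.0 [[367, 209], [366, 221], [379, 228], [389, 218], [390, 209], [382, 216]]
top 289.0 [[390, 220], [377, 224], [383, 244], [396, 240]]
t 33.5 pos [ 0.5793 -0.0313  0.126 ] yaw -77.38 tilt [-7.e-04  4.e-04 -1.e+00] j [ 0.47  0.53 -0.65  1.56  0.34  1.16 -1.59] F [ 0.1 -0.5 -0.6] 
 shift [-1.055  1.083  0.26 ] turn 0
```

View pics/up.png

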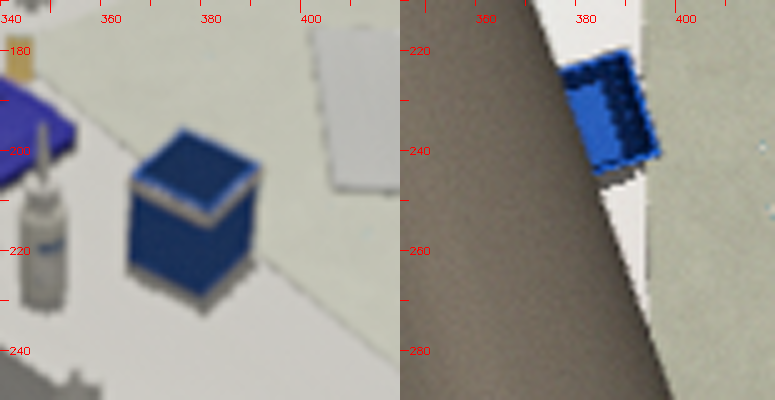

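Run:
```python
from h import *
cap('scene');cap('top')
print(tri((377.2,195.8),(390.6,219.8)),tri((392,203),(397,240.4)))
S=np.array([atz('scene',p,.06) for p in [(366.4,204),(377.2,195.8),(392,203),(382,213)]])
T=np.array([atz('top',p,.06) for p in [(390.6,219.8),(397,240.4)]])
print(S.round(4),S.mean(0),'\n',T.round(4))
for d in (S[1]-S[2],S[0]-S[3],T[0]-T[1],S[1]-S[0],S[2]-S[3]): print(np.degrees(np.arctan2(d[1],d[0])).round(1),np.linalg.norm(d).round(4))
```

```text
(array([ 0.5151, -0.173 ,  0.0563]), np.float64(0.48)) (array([ 0.4691, -0.1847,  0.0567]), np.float64(0.08))
[[ 0.5017 -0.1259  0.06  ]
 [ 0.511  -0.1706  0.06  ]
 [ 0.4661 -0.1818  0.06  ]
 [ 0.4516 -0.1346  0.06  ]] [ 0.48260266 -0.15324191  0.06      ] 
 [[ 0.5155 -0.1718  0.06  ]
 [ 0.4692 -0.1841  0.06  ]]
14.0 0.0462
9.8 0.0509
14.8 0.048
-78.3 0.0457
-72.9 0.0494
```

The cup stands mouth-up, and bottle B at scene (345,212) still stands. I regrip the cup centred, at (0.485,-0.1535) and yaw 13.5°.

Emit:
apply_moves --deltas '[[[0,0.1,-0.3],0,72],[[-0.3,0.4,-0.3],0,72],[[-0.6,0.7,-0.3],0,72],[[-0.9,0.98,-0.3],0,72],[[-1,0.98,-0.3],0,72],[[-1,0.98,-0.3],0,72]]'

```text
time_s: 34.2
tcp_pos: [0.5001, -0.1538, 0.1559]
tcp_rot: [3.123, 0.328, -0.004]
wrist_force: [0.4, 0.8, 0.0]
opening: 0.843
gripper_force: 0.0
```

```bash
python3 -c "
from h import *
to([.485,-.1535,.02],-76.8)"
```

```text
t 34.2 pos [ 0.5001 -0.1538  0.1559] yaw -78.01 tilt [-0.0023 -0.0016 -1.    ] j [ 0.76  0.39 -0.65  1.68  0.25  1.16 -1.32] F [0.4 0.8 0. ] 
 shift [-0.144 -0.036  1.36 ] turn -0.027
```

Emit:
apply_moves --deltas '[[[-0.17,-0.01,0],-0.01,72],[[-0.17,-0.01,0.3],-0.01,72],[[-0.17,-0.01,0.5],-0.01,72],[[-0.17,-0.01,0.5],-0.01,72],[[-0.17,-0.01,0.5],-0.01,72]]'

```text
time_s: 34.7
tcp_pos: [0.4866, -0.1519, 0.1066]
tcp_rot: [-3.121, -0.354, -0.001]
wrist_force: [0.3, -0.7, 0.5]
opening: 0.843
gripper_force: 0.0
```

```bash
python3 -c "
from h import *
to([.485,-.1535,.02],-77)"
```

```text
t 34.7 pos [ 0.4866 -0.1519  0.1066] yaw -77.05 tilt [ 5.e-04  8.e-04 -1.e+00] j [ 0.77  0.41 -0.65  1.78  0.28  1.04 -1.32] F [ 0.3 -0.7  0.5] 
 shift [-0.02   0.013  0.866] turn -0.001
```

Emit:
apply_moves --deltas '[[[-0.02,0.013,0.2],0,72],[[-0.02,0.013,0.45],0,72],[[-0.02,0.013,0.7],0,72],[[-0.02,0.013,0.86],0,72],[[-0.02,0.013,0.86],0,72],[[-0.02,0.013,0.86],0,60]]'

```text
time_s: 35.3
tcp_pos: [0.4858, -0.1544, 0.0216]
tcp_rot: [3.121, 0.353, 0.004]
wrist_force: [-1.0, 0.7, -0.9]
opening: 0.714
gripper_force: 0.0
```

Emit:
apply_moves --deltas '[[[0,0,0],0,55],[[0,0,0],0,45],[[0,0,0],0,40],[[0,0,0],0,40],[[0,0,0],0,40],[[0,0,0],0,40]]' --grip_force 25

```text
time_s: 35.9
tcp_pos: [0.4863, -0.1549, 0.0222]
tcp_rot: [3.12, 0.352, 0.006]
wrist_force: [-0.3, -0.2, 6.3]
opening: 0.594
gripper_force: 26.0
```

Emit:
apply_moves --deltas '[[[0,0,-0.1],0,40],[[0,0,-0.4],0,40],[[0,0,-0.8],0,40],[[0,0,-1],0,40],[[0,0,-1],0,40],[[0,0,-1],0,40]]'

```text
time_s: 36.5
tcp_pos: [0.4838, -0.1547, 0.1203]
tcp_rot: [3.121, 0.352, -0.001]
wrist_force: [0.0, 0.6, -1.0]
opening: 0.585
gripper_force: 26.3
```

Run:
```python
from h import *
to([.545,.2245,.2],-95)
for n in("scene","top"):   # rim / pan detail for later
    f=cap(n)["frame"]
blobs((.485,-.15,.12))
# pan edges: bright-grey pan vs white body, engraved square; fit pan rectangle by subpixel edges
f=C["top"]["frame"];g=cv2.cvtColor(f,cv2.COLOR_BGR2GRAY)
r=g[178:250,182:256]
sm=cv2.inRange(r,60,125);cs,_=cv2.findContours(sm,0,2)
for y in (195,210,232): print(y,g[y,184:254].tolist())
for x in (200,225): print("col",x,g[180:246,x].tolist())
```

```text
t 36.5 pos [ 0.4838 -0.1547  0.1203] yaw -77.15 tilt [-4.e-04 -4.e-04 -1.e+00] j [ 0.78  0.39 -0.65  1.77  0.27  1.07 -1.31] F [ 0.   0.6 -1. ] 
 shift [ 1.44  -3.561 -0.799] turn 0.397
scene 102.5 [[391, 169], [386, 168], [382, 172], [381, 179], [386, 180], [394, 173]]
scene 212.0 [[370, 179], [369, 192], [384, 199], [393, 190], [394, 179], [385, 186], [381, 184], [381, 189], [377, 193], [372, 190]]
top 0.5 [[379, 246], [378, 248]]
top 5.0 [[376, 224], [372, 227]]
195 [210, 208, 208, 209, 210, 211, 196, 188, 195, 182, 169, 159, 161, 160, 163, 162, 159, 164, 166, 160, 164, 164, 166, 164, 164, 164, 164, 167, 167, 165, 169, 170, 172, 172, 167, 170, 171, 175, 174, 172, 171, 170, 172, 170, 170, 171, 170, 173, 171, 172, 172, 173, 173, 173, 171, 176, 176, 177, 176, 175, 148, 131, 198, 204, 207, 206, 194, 170, 136, 79]
210 [207, 210, 207, 208, 197, 186, 188, 181, 161, 158, 158, 158, 159, 159, 158, 161, 163, 163, 165, 165, 90, 152, 166, 165, 165, 167, 168, 168, 169, 167, 171, 172, 174, 174, 171, 171, 170, 170, 175, 172, 172, 171, 177, 173, 173, 160, 94, 173, 174, 174, 172, 172, 175, 177, 175
[... 401 characters left out ...]
7, 77, 73, 153, 222, 223]
col 200 [209, 209, 209, 183, 149, 154, 156, 158, 158, 155, 159, 163, 160, 162, 160, 159, 163, 161, 159, 163, 161, 157, 164, 162, 161, 160, 159, 161, 159, 163, 163, 161, 160, 161, 160, 161, 159, 157, 159, 158, 156, 157, 156, 160, 165, 162, 162, 158, 165, 157, 159, 158, 157, 157, 162, 161, 144, 106, 195, 196, 200, 199, 198, 199, 198, 179]
col 225 [213, 213, 213, 214, 214, 216, 170, 144, 168, 170, 173, 170, 169, 171, 165, 170, 170, 169, 171, 137, 95, 168, 175, 171, 174, 174, 174, 175, 168, 171, 171, 175, 178, 174, 170, 176, 174, 177, 171, 169, 170, 171, 169, 168, 166, 170, 63, 173, 173, 173, 176, 175, 171, 172, 167, 171, 169, 168, 174, 93, 110, 196, 197, 201, 198, 199]
```

Run:
```python
from h import *
def lines(n,z=.05):
    g=255-cv2.cvtColor(cap(n)["frame"],cv2.COLOR_BGR2GRAY).astype(float)
    # initial square guess in world, refine each side by searching dark peak across it
    c=np.array([.545,.2245]);yaw=np.radians(-5.);best=None
    for it in range(4):
        R=np.array([[np.cos(yaw),-np.sin(yaw)],[np.sin(yaw),np.cos(yaw)]]);res=[]
        w=.012 if it<2 else .005
        for k,(nx,ny) in enumerate([(1,0),(0,1),(-1,0),(0,-1)]):
            off=[]
            for t in np.linspace(-.02,.02,17):
                d=np.linspace(-w,w,61)
                P=np.array([c+R@(np.array([nx,ny])*(.03+e)+np.array([-ny,nx])*t) for e in d])
                px=proj(n,np.c_[P,np.full(61,z)]).astype(np.float32)
                v=cv2.remap(g.astype(np.float32),px[None,:,0],px[None,:,1],cv2.INTER_LINEAR)[0]
                v=np.clip(v-np.median(v)-15,0,None)
                if v.max()>20: 
                    m=np.abs(d-d[v.argmax()])<.003; off.append((t,(v*d*m).sum()/(v*m).sum()))
            off=np.array(off);p=np.polyfit(off[:,0],off[:,1],1);i=np.abs(off[:,1]-np.polyval(p,off[:,0]))<.0015
            if i.sum()>5:p=np.polyfit(off[i,0],off[i,1],1)
            res.append((p[1],p[0],i.sum()))
        r=np.array(res)
        c=c+R@np.array([(r[0,0]-r[2,0])/2,(r[1,0]-r[3,0])/2]);yaw+= -np.median(r[:,1])*1
    print(n,z,"centre",c.round(4),"yaw",np.degrees(yaw).round(2),"\n",r.round(4).tolist())
lines("top");lines("scene");lines("top",.046);lines("scene",.046)
```

```text
top 0.05 centre [0.5456 0.2243] yaw -7.23 
 [[0.0, 0.0177, 15.0], [0.0002, 0.0017, 14.0], [0.0, -0.0016, 15.0], [0.0002, -0.0081, 14.0]]<stdin>:19: RankWarning: Polyfit may be poorly conditioned
<stdin>:19: RankWarning: Polyfit may be poorly conditioned
Traceback (most recent call last):
IndexError: too many indices for array: array is 1-dimensional, but 2 were indexed
```

Run:
```python
from h import *
n="top";z=.05;g=255-cv2.cvtColor(cap(n)["frame"],cv2.COLOR_BGR2GRAY).astype(np.float32)
c=np.array([.5456,.2243]);yaw=np.radians(-6.5)
R=np.array([[np.cos(yaw),-np.sin(yaw)],[np.sin(yaw),np.cos(yaw)]])
for half in(.03,.06):
  for nx,ny in[(1,0),(0,1),(-1,0),(0,-1)]:
    off=[]
    for t in np.linspace(-.8*half,.8*half,41):
        d=np.linspace(-.006,.006,61)
        P=np.array([c+R@(np.array([nx,ny])*(half+e)+np.array([-ny,nx])*t) for e in d])
        px=proj(n,np.c_[P,np.full(61,z)]).astype(np.float32)
        v=cv2.remap(g,px[None,:,0],px[None,:,1],cv2.INTER_LINEAR)[0]
        if half==.03:
            v=np.clip(v-np.median(v)-15,0,None)
            if v.max()<20: continue
            m=np.abs(d-d[v.argmax()])<.003;off.append((t,(v*d*m).sum()/(v*m).sum()))
        else: off.append((t,d[np.abs(np.gradient(v)).argmax()]))
    off=np.array(off);p=np.polyfit(*off.T,1)
    for _ in range(3):
        i=np.abs(off[:,1]-np.polyval(p,off[:,0]))<.0012;p=np.polyfit(*off[i].T,1)
    print(half,(nx,ny),"yaw",(-6.5-np.degrees(p[0])).round(2),"off",p[1].round(4),i.sum())
```

```text
0.03 (1, 0) yaw -7.8 off 0.0001 38
0.03 (0, 1) yaw -7.07 off 0.0003 36
0.03 (-1, 0) yaw -7.33 off 0.0 39
0.03 (0, -1) yaw -7.35 off 0.0002 38
0.06 (1, 0) yaw -7.06 off 0.0038 36
0.06 (0, 1) yaw -6.13 off 0.0001 30
0.06 (-1, 0) yaw -6.99 off 0.0019 31
0.06 (0, -1) yaw -6.84 off 0.003 28
```

The engraved square gives the pan centre at (0.5456,0.2243) and its yaw as -7.2°; it measures 60 mm, as it should. I carry the cup there, high over the bottles.

Emit:
apply_moves --deltas '[[[0,0,-0.3],0,40],[[0,0,-0.7],0,40],[[0,-0.2,-0.9],0,40],[[0,-0.5,-0.9],0,40],[[0.1,-0.8,-0.9],0,40],[[0.2,-1,-0.9],0,40],[[0.2,-1,-0.9],0,40]]'

```text
time_s: 37.55
tcp_pos: [0.4818, -0.0477, 0.2105]
tcp_rot: [-3.118, -0.364, -0.002]
wrist_force: [-0.0, 0.3, -1.7]
opening: 0.589
gripper_force: 26.5
```

Emit:
apply_moves --deltas '[[[0.2,-0.4,0],0,40],[[0.3,-0.7,0],0,40],[[0.5,-1,0],0,40],[[0.5,-1,0],0,40]]'

```text
time_s: 37.95
tcp_pos: [0.5084, 0.0621, 0.2104]
tcp_rot: [-3.115, -0.365, -0.002]
wrist_force: [-0.8, -0.0, -0.3]
opening: 0.586
gripper_force: 26.5
```

Emit:
apply_moves --deltas '[[[0.2,-0.4,0],0,40],[[0.4,-0.7,0],0.1,40],[[0.6,-1,0],0.25,40],[[0.6,-1,0],0.4,40],[[0.6,-1,0],0.44,40],[[0.6,-1,0],0.44,40]]'

```text
time_s: 38.55
tcp_pos: [0.5445, 0.1647, 0.2096]
tcp_rot: [3.134, -0.191, -0.001]
wrist_force: [0.1, -0.9, -1.4]
opening: 0.589
gripper_force: 26.6
```

```bash
python3 -c "
from h import *
to([.5466,.2242,.2],-97.2)"
```

```text
t 38.55 pos [0.5445 0.1647 0.2096] yaw -96.98 tilt [-8.0e-04 -2.1e-03 -1.0e+00] j [ 0.16  0.45 -0.7   1.47  0.29  1.33 -2.25] F [ 0.1 -0.9 -1.4] 
 shift [-0.051 -0.594  0.095] turn 0.005
```

Emit:
apply_moves --deltas '[[[-0.05,-0.3,0],0.005,40],[[-0.05,-0.59,0.1],0.005,40],[[-0.05,-0.59,0.5],0.005,40],[[-0.05,-0.59,0.9],0.005,40],[[-0.05,-0.59,1],0.005,40],[[-0.05,-0.59,1],0.005,40],[[-0.05,-0.59,1],0.005,40]]'

```text
time_s: 39.25
tcp_pos: [0.5478, 0.2257, 0.1121]
tcp_rot: [-3.134, 0.198, -0.004]
wrist_force: [0.6, 0.6, 0.4]
opening: 0.588
gripper_force: 26.6
```

```bash
python3 -c "
from h import *
to([.5466,.2242,.0745],-97.2);blobs((.546,.224,.12))"
```

```text
t 39.25 pos [0.5478 0.2257 0.1121] yaw -97.22 tilt [ 0.0027  0.0011 -1.    ] j [ 0.03  0.58 -0.67  1.55  0.38  1.15 -2.41] F [0.6 0.6 0.4] 
 shift [-0.011  0.017  0.376] turn -0.001
scene 263.5 [[241, 217], [236, 213], [222, 217], [220, 226], [223, 231], [243, 224]]
scene 315.5 [[245, 229], [228, 236], [223, 236], [223, 242], [229, 251], [247, 243]]
top 23.5 [[205, 195], [214, 201], [214, 196]]
top 66.5 [[198, 219], [206, 218], [206, 220], [202, 220], [220, 221], [221, 215], [215, 216], [214, 220], [212, 219], [213, 215], [203, 215]]
```

Emit:
apply_moves --deltas '[[[-0.01,0.01,0.15],0,40],[[-0.01,0.01,0.27],0,40],[[-0.01,0.01,0.34],0,40],[[-0.01,0.01,0.37],0,40],[[-0.01,0.01,0.37],0,40],[[-0.01,0.01,0.37],0,40]]'

```text
time_s: 39.95
tcp_pos: [0.5456, 0.2254, 0.0737]
tcp_rot: [-3.135, 0.196, -0.001]
wrist_force: [0.3, 0.0, -0.6]
opening: 0.583
gripper_force: 26.6
```

Emit:
apply_moves --deltas '[[[0,0,0.01],0,40],[[0,0,0.02],0,40],[[0,0,0.02],0,40]]'

```text
time_s: 40.25
tcp_pos: [0.5456, 0.2255, 0.0721]
tcp_rot: [-3.135, 0.196, -0.002]
wrist_force: [-1.3, -1.0, 2.2]
opening: 0.587
gripper_force: 26.6
```

Touching the pan. I release, rise clear and measure the result.

Emit:
apply_moves --deltas '[[[0,0,0],0,48],[[0,0,0],0,51],[[0,0,0],0,55],[[0,0,0],0,62],[[0,0,0],0,70],[[0,0,0],0,70]]'

```text
time_s: 40.85
tcp_pos: [0.5452, 0.2251, 0.0711]
tcp_rot: [3.135, -0.196, -0.0]
wrist_force: [0.3, -0.5, -0.7]
opening: 0.821
gripper_force: 0.0
```

Emit:
apply_moves --deltas '[[[0,0,-0.3],0,70],[[0,0,-0.7],0,70],[[0,0,-1],0,70],[[0,0,-1],0,70],[[0,0.4,-1],0,70],[[0,0.8,-1],0,70],[[0,1,-1],0,70],[[0,1,-1],0,70]]'

```text
time_s: 41.65
tcp_pos: [0.5328, 0.1205, 0.1701]
tcp_rot: [3.131, -0.207, -0.002]
wrist_force: [0.9, 0.1, -0.3]
opening: 0.823
gripper_force: 0.0
```

Run:
```python
from h import *
to([.5456,.2243,.0722],-97.2)
blobs((.5456,.2243,.1))
# edge fit of outer rim in top view, z=.11
n="top";z=.11
f=cap(n)["frame"];h=cv2.cvtColor(f,cv2.COLOR_BGR2HSV)
m=cv2.inRange(h,(100,110,30),(118,255,255));p=proj(n,(.5456,.2243,.1))[0];k=np.zeros_like(m);cv2.circle(k,(int(p[0]),int(p[1])),40,255,-1);m&=k
q=np.argwhere(m)[:,::-1];print(q.min(0),q.max(0),len(q))
if len(q)>100:
    W=np.array([atz(n,x,z)[:2] for x in q]);r=cv2.minAreaRect((W*1e4).astype(np.float32));print("rim z.11: centre",np.array(r[0])/1e4,"size",np.array(r[1])/1e4,"ang",r[2])
```

```text
t 41.65 pos [0.5328 0.1205 0.1701] yaw -97.57 tilt [-0.0016 -0.0041 -1.    ] j [ 0.25  0.43 -0.7   1.6   0.29  1.22 -2.2 ] F [ 0.9  0.1 -0.3] 
 shift [-0.009 -1.05   0.975] turn -0.008
scene 266.5 [[238, 227], [221, 234], [227, 245], [246, 239]]
scene 311.5 [[247, 244], [229, 251], [223, 245], [225, 255], [230, 264], [249, 257]]Traceback (most recent call last):
  File "<stdin>", line 8, in <module>
    return umr_minimum(a, axis, None, out, keepdims, initial, where)
ValueError: zero-size array to reduction operation minimum which has no identity
```

Emit:
apply_moves --deltas '[[[0,0.4,-0.2],0,70],[[0,0.8,-0.3],0,70],[[0,1,-0.3],0,70],[[0,1,-0.3],0,70]]'

```text
time_s: 42.2
tcp_pos: [0.5207, 0.024, 0.2013]
tcp_rot: [3.133, -0.203, 0.001]
wrist_force: [0.5, -0.6, 0.0]
opening: 0.817
gripper_force: 0.0
```

Emit:
apply_moves --deltas '[[[0,0.4,0],0,70],[[0,0.8,0],0,70],[[0,1,0],0,70],[[0,1,0],0,70]]'

```text
time_s: 42.6
tcp_pos: [0.5079, -0.0742, 0.2007]
tcp_rot: [3.135, -0.201, -0.001]
wrist_force: [-0.2, 0.2, 0.8]
opening: 0.82
gripper_force: 0.0
```

```bash
cat > m.py <<'E'
from h import *
n="top";f=cap(n)["frame"];h=cv2.cvtColor(f,cv2.COLOR_BGR2HSV)
m=cv2.inRange(h,(100,110,30),(118,255,255));p=proj(n,(.5456,.2243,.1))[0];k=np.zeros_like(m);cv2.circle(k,(int(p[0]),int(p[1])),32,255,-1);m&=k
cs,_=cv2.findContours(m,0,2);q=max(cs,key=cv2.contourArea)[:,0].astype(float)
print(cv2.approxPolyDP(q.astype(np.int32)[:,None],1.5,True)[:,0].tolist())
# centre & yaw by fitting the rim square silhouette (soft), z=.11
b=cv2.GaussianBlur(m,(0,0),.8).astype(float)/255
def ren(x,S=8):
    R=np.array([[np.cos(x[2]),-np.sin(x[2])],[np.sin(x[2]),np.cos(x[2])]])
    def pts(z): return np.c_[[x[:2]+R@v for v in np.array([[1,1],[1,-1],[-1,-1],[-1,1]])*.025],np.full(4,z)]
    g=np.zeros((80*S,80*S),np.uint8);o=np.array(p).astype(int)-40
    P=proj(n,pts(.11));cv2.fillConvexPoly(g,(((P-o+.5)*S-.5)*16).astype(np.int32),255,cv2.LINE_8,4)
    return cv2.GaussianBlur(cv2.resize(g,(80,80),interpolation=cv2.INTER_AREA),(0,0),.8).astype(float)/255,b[o[1]:o[1]+80,o[0]:o[0]+80]
from scipy.optimize import minimize
best=minimize(lambda x:((lambda a:((a[0]-a[1])**2).sum())(ren(np.array([x[0]/1e3,x[1]/1e3,np.radians(x[2])])))),[546,224,-7],method="Nelder-Mead",options=dict(initial_simplex=[[546,224,-7],[550,224,-7],[546,228,-7],[546,224,-2]],xatol=.05,fatol=.01))
print("rim centre mm,yaw",best.x.round(2),best.fun,"n",(m>0).sum())
S=[(238,227),(221,234),(227,245),(246,239)]
cap("scene");blobs((.5456,.2243,.1))
E
python3 m.py
```

```text
[[199, 198], [197, 220], [218, 222], [220, 199]]
rim centre mm,yaw [545.7  224.54  -6.26] 94.92529027297192 n 645
scene 267.0 [[238, 227], [221, 234], [222, 239], [227, 245], [246, 239]]
scene 311.5 [[247, 244], [229, 251], [223, 245], [224, 253], [230, 264], [249, 257]]
top 90.0 [[224, 201], [222, 203], [221, 223], [225, 223], [227, 203]]
top 482.0 [[199, 198], [197, 220], [218, 222], [220, 199]]
```

```bash
sed -i 's/^b=cv2/m=cv2.drawContours(np.zeros_like(m),[max(cs,key=cv2.contourArea)],-1,255,-1)\nb=cv2/' m.py; python3 m.py | head -3
python3 - <<'E'
from h import *
cap("scene");cap("top")
a=[(220.3,198.7),(219,222.3),(197,220.3),(198.6,197.6)]
for p in a: print(atz("top",p,.11).round(4))
# bottles/tin check vs start frames
f0=cv2.imread("pics/top0.png");print("tin on lid",atz("top",(358.5,153),.04).round(3))
for nm in("scene","top"):
    d=cv2.absdiff(cv2.imread(f"pics/{nm}0.png"),C[nm]["frame"]).max(2)
    for lbl,P in dict(botA=(.485,.083,.04),botB=(.503,-.072,.04),houseA=(.424,-.028,.012),houseB=(.721,-.232,.012),driver=(.70,.23,.016)).items():
        u,v=proj(nm,P)[0].astype(int);print(nm,lbl,(u,v),"changed px",int((d[v-8:v+9,u-8:u+9]>50).sum()))
E
```

```text
[[199, 198], [197, 220], [225, 223], [226, 202], [223, 201], [221, 221], [219, 223], [220, 199]]
rim centre mm,yaw [545.58 224.47  -5.99] 95.87552479815454 n 647
scene 266.5 [[238, 227], [221, 234], [227, 245], [246, 239]]
[0.5689 0.1993 0.11  ]
[0.5178 0.2022 0.11  ]
[0.5234 0.2507 0.11  ]
[0.5728 0.2473 0.11  ]
tin on lid [ 0.675 -0.107  0.04 ]
scene botA (np.int64(302), np.int64(247)) changed px 0
scene botB (np.int64(349), np.int64(217)) changed px 0
scene houseA (np.int64(354), np.int64(250)) changed px 184
scene houseB (np.int64(345), np.int64(165)) changed px 33
scene driver (np.int64(208), np.int64(229)) changed px 0
top botA (np.int64(278), np.int64(236)) changed px 19
top botB (np.int64(346), np.int64(227)) changed px 176
top houseA (np.int64(327), np.int64(261)) changed px 278
top houseB (np.int64(409), np.int64(135)) changed px 0
top driver (np.int64(218), np.int64(149)) changed px 0
```

Emit:
apply_moves --deltas '[[[0,0.4,-0.2],0,70],[[0,0.8,-0.3],0,70],[[0,1,-0.3],0,70],[[0,1,-0.3],0,70]]'

```text
time_s: 43.5
tcp_pos: [0.4946, -0.1767, 0.2312]
tcp_rot: [3.132, -0.208, -0.0]
wrist_force: [-0.4, -0.3, -0.3]
opening: 0.822
gripper_force: 0.0
```

Emit:
apply_moves --deltas '[[[-0.2,0.4,0],0,70],[[-0.4,0.8,0],0,70],[[-0.6,1,0],0,70],[[-0.6,1,0],0,70]]'

```text
time_s: 43.9
tcp_pos: [0.4201, -0.2665, 0.2307]
tcp_rot: [3.133, -0.207, -0.005]
wrist_force: [0.1, -0.3, -0.4]
opening: 0.82
gripper_force: 0.0
```

Run:
```python
from h import *
z=.11
for n in("top","scene"):
  f=cap(n)["frame"].astype(np.float32);g=f[:,:,0]-f[:,:,2]
  c=np.array([.5456,.2243]);yaw=np.radians(-6);R=np.array([[np.cos(yaw),-np.sin(yaw)],[np.sin(yaw),np.cos(yaw)]])
  for nx,ny in[(1,0),(0,1),(-1,0),(0,-1)]:
    off=[]
    for t in np.linspace(-.019,.019,31):
        d=np.linspace(-.003,.007,81)
        P=np.array([c+R@(np.array([nx,ny])*(.025+e)+np.array([-ny,nx])*t) for e in d])
        px=proj(n,np.c_[P,np.full(81,z)]).astype(np.float32)
        v=cv2.GaussianBlur(cv2.remap(g,px[None,:,0],px[None,:,1],cv2.INTER_LINEAR),(0,0),3)[0]
        off.append((t,d[np.gradient(v).argmin()]))
    off=np.array(off);p=np.polyfit(*off.T,1)
    for _ in range(3):
        i=np.abs(off[:,1]-np.polyval(p,off[:,0]))<.0015;p=np.polyfit(*off[i].T,1)
    print(n,(nx,ny),"yaw",(-6-np.degrees(p[0])).round(2),"off",p[1].round(4),i.sum())
  d=cv2.absdiff(cv2.imread(f"pics/{n}0.png"),C[n]["frame"]).max(2)
  for lbl,P in dict(botA=(.485,.083,.04),botB=(.503,-.072,.04),houseA=(.424,-.028,.012),houseB=(.721,-.232,.012)).items():
    u,v=proj(n,P)[0].astype(int);print(n,lbl,"changed",int((d[v-8:v+9,u-8:u+9]>50).sum()))
to([0,0,0])
```

```text
top (1, 0) yaw -6.39 off 0.0005 31
top (0, 1) yaw -4.73 off 0.0016 31
top (-1, 0) yaw -6.26 off -0.0006 31
top (0, -1) yaw -6.54 off -0.0013 31
top botA changed 18
top botB changed 6
top houseA changed 0
top houseB changed 0
scene (1, 0) yaw -5.69 off -0.0019 31
scene (0, 1) yaw -6.46 off 0.0013 31
scene (-1, 0) yaw -6.02 off 0.0022 29
scene (0, -1) yaw -5.72 off -0.002 31
scene botA changed 0
scene botB changed 0
scene houseA changed 0
scene houseB changed 0
t 44.0 pos [ 0.4238 -0.2622  0.2312] yaw -97.13 tilt [ 5.0e-04  1.2e-03 -1.0e+00] j [ 0.99  0.25 -0.58  1.63  0.14  1.3  -1.3 ] F [ 1.   0.3 -0.1] 
 shift [-4.531 -2.072  2.313] turn 0
```

The cup is within 1.5 mm and about 1° of the square, and the bottles and housings are unmoved. I'm handing in.

```bash
python3 -c "
from cell import ticket
print(ticket.hand_in())"
```

```text
the job is handed in; nothing more can be done
None
```

The job is handed in at about 44 s: the grease tin stands upright and wholly on the violet lid, and the blue cup stands mouth-up in the centring square, about 1.5 mm and 1° off by my measurement, with the bottles, housings and screwdriver unmoved in the pictures; the cup was rolled over on the table, settling the last few degrees onto its side or base each time the fingers opened.

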